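# Weigh a batch of power bricks on the bench steelyard

## Robot

A 6-joint arm with a two-finger parallel gripper is mounted at the origin on a cart in front of the work surface, level with it; the furniture and walls round the work are solid. World frame = base frame: x ahead of the robot, y to its left, z up, the work surface at z = 0. Lengths are in mm, angles in rad, forces in N, time in s.
With the tool pointing down it reaches from about 350 to 975 mm from the base axis. Payload 7.1 kg.
Tool frame: the origin (TCP) lies on the centre line of the jaws, within the pads' length; the fingertips stand 8 mm ahead of it and the grasp point (between the pads) lies 11 mm behind it; z points along the fingers, x is the direction in which the jaws open and shut, and the axes are right-handed (so a half turn about z gives the same grasp; the last joint's range is limited). The gripper opens to 88 mm and grips with 3 to 60 N. Pads are 20 mm wide; open, the fingers measure 115 mm over their backs; the gripper's body (75 mm by 178 mm) begins 61 mm behind the grasp point.
Start: joints at [1.265, 0.423, 1.63, -0, 1.089, -0.019], TCP at [176.771, 599.464, 230.675] pointing down, gripper open.
Joint ranges: [-3, 3], [-0.9, 2.11], [0.09, 2.58], [-1.31, 4.45], [0.11, 2.69], [-2.54, 2.54]. Speed limits (rad/s): [2.39, 2.39, 3.01, 3.14, 3.14, 3.14].

## Interface

Orientations are given as a rotation vector (axis times angle).
In Python, from workcell import ctrl gives the robot as it stands.
- The arm moves only by the shell command python3 -m handwheel 'ROWS'. ROWS is JSON, a list of rows, each a list of 3 entries, a list of its own where there are three numbers: the turn, a rotation vector about the tool's x, y, z in rad, then the shift along the tool's x, y, z in mm, then the opening, from 0 (shut) to 1 (fully open). In form: [[[ax, ay, az], [tx, ty, tz], jaw], ...]. A call has exactly 10 rows; each row shifts and turns the pose as measured when the row begins, along the tool's axes as they then stand; what a row does not reach is not made up. A row lasts 1/12 s, in which the tool goes at most 41.7 mm and 7.16 degrees, less where a joint would pass 70% of its speed; a pose out of reach is approached as far as the arm can. A call with a gripper value outside its range is refused whole. The fingers move at their own pace and stop on an object; the grip force is fixed at half the most. Time passes only in rows, so rows that do not move let the fingers close, or fill a call up. It gives the time, the measured TCP pose, the force and the opening at its end, in the units of the state.
- ctrl.get_obs(): the state, without advancing time (a new reading comes with each control period).
- ctrl.get_image(name): name is "side" or "top"; returns a dict with "pixels" (400x640x3 uint8, red, green, blue), "camera_matrix" (3x3 intrinsics, pixels), "rvec" (rotation vector, rad) and "tvec" (3), from world to camera coordinates, as OpenCV has them. Camera axes: x right, y down, z forward; pixel columns grow to the right and rows downward; lengths in mm; the calibration is good to about 2 mm. A picture is of the moment at which its call begins. There is no depth.
- ctrl.close_job(): hands the job in, once; it reports no verdict.
Trained networks look in a picture, given as the dict that the camera call returned (one of the last four; its "shot" number tells which), for a name from the list of things; names that differ only in an ending like _2 or _b are one class to them, and where a whole thing is asked for, a point or a joint stands for the part that bears it (a point fixed in the world has none). Each returns a list of dicts, best first, with "score" (0 to 1); they miss things now and then, are a little off and sometimes report something else, mostly with a low value. They report only what shows in the picture. A call takes as long as a camera call.
- ctrl.look_for(picture, query): "position" ([x, y, z] in mm, in the coordinates of the camera as it stood for that picture, good to about 4 mm: the middle of the surface that is visible of it).
- ctrl.spot_point(picture, query): "position" ([x, y, z] in mm, in the coordinates of the camera as it stood for that picture, good to about 4 mm: a listed point, or the origin of a listed thing).
The state is a dict: "t": time; "qpos": joint angles; "qvel": joint speeds; "joint_torque": joint torques, N m; "ee_pos": TCP position; "orientation": TCP orientation; "ft_force": force on the tool from outside, world axes, zero at the start; "moment": the same for the moment, N m; "width": finger opening in mm.
Only numpy, scipy, OpenCV 4.12 (cv2) and the standard library are available. Lean on these libraries where they do the work, as an engineer would, in place of code of your own. Each camera call takes 0.05 s, during which the arm holds its last target.

## Task

Weigh the batch of black power bricks that lie along the front of the bench, before the bench steelyard (one to three of them). With its beam still latched, clear the pen and the tweezers off the pan into the blue tray and lay every brick on the pan; then lift the red latch lever right over past centre so that its hook drops free, and slide the brass poise along the notched beam until the free beam's pointer comes to rest inside the green band. Leave the latch open and the bricks on the pan, and do not disturb the other things on the bench.

Things in the scene. Friction and masses are not known exactly. Their poses are not given: they have to be found in the camera images.
- pan_floor (a point): Centre of the upper face of the steelyard's aluminium load pan (inside 147 mm along x, 234 mm along y, rim 8 mm high). y runs along the beam from pointer end to pan end, x away from the robot, z up. A linkage keeps the pan level, so where a load lies on it makes no difference; it stands about 114 mm above the worktop and moves 7.5 mm up or down once the beam is free.
- beam (a joint): Beam tilt, rad: 0 level, red pointer on the black line of the green band. Positive: pointer and poise side down (poise too far out); negative: up (too far in). Stops at -0.10, +0.10; the band (18 mm high, on the white plate behind the pointer) spans -0.03 to 0.03. Latched, it stays within 0.01 of level. Free, it settles in 1.5 s; 1 mm of poise travel tilts it about 0.0075.
- poise (a joint): Position of the brass poise (block 34x28x46 mm) along the notched beam, m: 0 = inner end next to the pan, growing outward, toward the pointer, to 0.17. Empty, the pan balances near 0; each brick needs 0.037 to 0.053. It stays where it is left (1.5 N of friction); the notches are scale marks, not stops.
- poise_knob (a point): Middle of the upright black knob on the poise (22 mm in diameter, 34 mm tall above the brass, this point 17 mm below its top), 123 mm above the worktop with the beam level. Axes as pan_floor, tilting with the beam: outward is -y. The beam's pivot, 85 mm high, lies 110 mm from the pan's centre toward -y; the knob stands 70 mm + joint poise beyond it.
- latch_lever (a joint): Angle of the over-centre latch lever, rad: 0 closed, lying level and pointing at the robot; 1.57 upright; 2.5 fully over, lying back away from the robot. Beyond about 1.6 it falls over by its own weight. As it goes over, a steel hook geared to it swings off the beam toward the robot (free from about 1.3). Little friction.
- lever_grip (a point): Middle of the red grip of the latch lever (grip 34 mm long along the lever, 16 mm wide across, 12 mm thick), 68 mm from the lever's pivot; at the pointer end of the steelyard, 36 mm above the worktop when closed. The lever's end is 15 mm beyond this point.
- lever_pivot (a point): The latch lever's pivot; its axis is this point's y (along the steelyard). The lever swings up and away from the robot.
- tray_in (a point): Centre of the inner floor (4 mm above the worktop) of the fixed blue open tray, inside 112 mm along its x and 182 mm along its y, walls reach 18 mm above this floor.
- pen_mid (a point): Middle of a white and red marker pen, 135 mm long along its y, 17 mm thick; starts lying on the pan.
- tweezers_mid (a point): Middle of steel tweezers, 118 mm long along their y, 13 mm wide along x, 11 mm high; start lying on the pan.
- brick_0_mid (a point): Centre of a black power brick, 98 mm along its x, 48 mm along its y, 31 mm high, 0.30 to 0.42 kg; one of up to three, may be absent.
- brick_1_mid (a point): Centre of a black power brick, 98 mm along its x, 48 mm along its y, 31 mm high, 0.30 to 0.42 kg; one of up to three, may be absent.
- brick_2_mid (a point): Centre of a black power brick, 98 mm along its x, 48 mm along its y, 31 mm high, 0.30 to 0.42 kg; one of up to three, may be absent.
- lab_timer: white bench timer, 66x66x20 mm, at the left; bystander
- note_pad: ruled note pad, 106x76x12 mm, at the left; bystander
- dropper_bottle: amber dropper bottle, 33 mm wide and 102 tall, at the far right; bystander
- petri_dish: petri dish, 66 mm across, 13 high, at the far right; bystander

How it is judged (in metres and radians):
On the way, in this order (a step that is already met when the one before it is completed fails the run):
1. the pen and the tweezers lie in the blue tray and every brick on the pan, with the latch still closed (x of brick_0_mid in the frame of pan_floor between -0.075 and 0.075 m and y of brick_0_mid in the frame of pan_floor between -0.12 and 0.12 m and z of brick_0_mid in the frame of pan_floor between 0 and 0.07 m and x of brick_1_mid in the frame of pan_floor between -0.075 and 0.075 m and y of brick_1_mid in the frame of pan_floor between -0.12 and 0.12 m and z of brick_1_mid in the frame of pan_floor between 0 and 0.07 m and x of brick_2_mid in the frame of pan_floor between -0.075 and 0.075 m and y of brick_2_mid in the frame of pan_floor between -0.12 and 0.12 m and z of brick_2_mid in the frame of pan_floor between 0 and 0.07 m and x of pen_mid in the frame of tray_in between -0.058 and 0.058 m and y of pen_mid in the frame of tray_in between -0.093 and 0.093 m and z of pen_mid in the frame of tray_in between -0.005 and 0.03 m and x of tweezers_mid in the frame of tray_in between -0.058 and 0.058 m and y of tweezers_mid in the frame of tray_in between -0.093 and 0.093 m and z of tweezers_mid in the frame of tray_in between -0.005 and 0.03 m and value of joint latch_lever below 0.6 rad), for 0.2 s.
2. the latch lever is lifted over past centre (beyond 2 rad) (value of joint latch_lever above 2 rad), for 0.2 s.
At the end, for the whole second after the job is handed in: The latch lever stays over beyond 2 rad, every brick is at rest on the pan, the pen and the tweezers are in the tray, and the free beam rests within 0.03 rad of level (pointer inside the green band) (x of brick_0_mid in the frame of pan_floor between -0.075 and 0.075 m and y of brick_0_mid in the frame of pan_floor between -0.12 and 0.12 m and z of brick_0_mid in the frame of pan_floor between 0 and 0.07 m and x of brick_1_mid in the frame of pan_floor between -0.075 and 0.075 m and y of brick_1_mid in the frame of pan_floor between -0.12 and 0.12 m and z of brick_1_mid in the frame of pan_floor between 0 and 0.07 m and x of brick_2_mid in the frame of pan_floor between -0.075 and 0.075 m and y of brick_2_mid in the frame of pan_floor between -0.12 and 0.12 m and z of brick_2_mid in the frame of pan_floor between 0 and 0.07 m and x of pen_mid in the frame of tray_in between -0.058 and 0.058 m and y of pen_mid in the frame of tray_in between -0.093 and 0.093 m and z of pen_mid in the frame of tray_in between -0.005 and 0.03 m and x of tweezers_mid in the frame of tray_in between -0.058 and 0.058 m and y of tweezers_mid in the frame of tray_in between -0.093 and 0.093 m and z of tweezers_mid in the frame of tray_in between -0.005 and 0.03 m and linear speed of each of brick_0, brick_1, brick_2 below 0.03 m/s and value of joint latch_lever above 2 rad and value of joint beam between -0.03 and 0.03 rad and velocity of joint beam between -0.03 and 0.03 rad/s); the robot touches nothing.
It fails at once if one of the bystanders (timer, note pad, dropper bottle, petri dish) is moved more than 40 mm (distance of any of lab_timer, note_pad, dropper_bottle, petri_dish from where it was at the start of the episode above 0.04 m).
Of brick_0, brick_1, brick_2 only 1 to 3 are there at a start; the rules pass over those that are not, and their reading is None.
At some moment in a run one of brick_0, brick_1, brick_2 may be knocked a few centimetres aside while the robot is not near it.
It also fails if it takes over 210 s, if anything falls off the work surface, if the arm or the gripper's body presses on something with over 40 N, if the wrist force passes 120 N, or if a joint passes its speed limit or range.

## Working session

There is one attempt and no reset: what is moved stays moved. The work goes in short steps, Python scripts to look and compute and a shell command to move; the robot and the scene stay as the last step left them, time stands still between calls to the robot, and variables do not carry over. Pictures are saved under pics/ and viewed, and the job is handed in when it is done.

```bash
ls; mkdir -p pics
cat > h.py <<'E'
import numpy as np, cv2
from workcell import ctrl
def cam(p):
    R,_=cv2.Rodrigues(np.array(p["rvec"],float)); return R,np.array(p["tvec"],float).ravel(),np.array(p["camera_matrix"],float)
def w(p,c):
    R,t,K=cam(p); return R.T@(np.array(c,float).ravel()-t)
def px(p,W):
    R,t,K=cam(p); c=R@np.array(W,float)+t; u=K@c; return u[:2]/u[2]
def ray(p,u,v,z):
    R,t,K=cam(p); d=R.T@np.linalg.inv(K)@np.array([u,v,1.]); o=-R.T@t; return o+d*(z-o[2])/d[2]
def save(p,n,crop=None,s=1):
    im=np.array(p["pixels"])[:,:,::-1]
    if crop: im=im[crop[1]:crop[3],crop[0]:crop[2]]
    if s!=1: im=cv2.resize(im,None,fx=s,fy=s,interpolation=cv2.INTER_CUBIC)
    cv2.imwrite("pics/"+n,im)
def st():
    o=ctrl.get_obs(); R,_=cv2.Rodrigues(np.array(o["orientation"],float)); print(o["t"],np.round(o["ee_pos"],1),"xaxis",np.round(R[:,0],3),"y",np.round(R[:,1],3),"z",np.round(R[:,2],3),"w",np.round(o["width"],1),"F",np.round(o["ft_force"],1),"q",np.round(o["qpos"],2)); return o
E
python3 - <<'E'
from h import *
st()
for n in("side","top"):
    p=ctrl.get_image(n); save(p,n+"0.png")
    R,t,K=cam(p); print(n,"cam at",np.round(-R.T@t),"fwd",R[2].round(2))
    for q in ["pan_floor","poise_knob","lever_grip","lever_pivot","tray_in","pen_mid","tweezers_mid","brick_0_mid","brick_1_mid","brick_2_mid"]:
        print(q,[(w(p,d["position"]).round(0).tolist(),round(d["score"],2)) for d in ctrl.spot_point(p,q)])
E
```

```text
pics
0.0 [176.6 599.  229.9] xaxis [ 0.283  0.959 -0.002] y [ 0.959 -0.283 -0.   ] z [-0.    -0.001 -1.   ] w 87.8 F [-0.2 -0.2  0. ] q [ 1.27  0.42  1.63 -0.    1.09 -0.02]
side cam at [  148. -1351.   717.] fwd [ 0.24  0.88 -0.41]
pan_floor []
poise_knob [([557.0, -246.0, 37.0], 0.63), ([604.0, 9.0, 125.0], 0.41)]
lever_grip [([489.0, -248.0, 37.0], 0.49), ([557.0, -247.0, 34.0], 0.34)]
lever_pivot [([556.0, -248.0, 36.0], 0.69)]
tray_in [([442.0, -379.0, 5.0], 0.95), ([631.0, 202.0, 122.0], 0.46)]
pen_mid [([578.0, 212.0, 118.0], 0.63), ([627.0, 200.0, 120.0], 0.46)]
tweezers_mid [([578.0, 212.0, 123.0], 0.48)]
brick_0_mid [([442.0, -77.0, 14.0], 0.83), ([469.0, -570.0, 1.0], 0.41)]
brick_1_mid [([430.0, 111.0, 14.0], 0.83), ([601.0, 201.0, 113.0], 0.33)]
brick_2_mid [([442.0, 294.0, 19.0], 0.67)]
top cam at [ 361.  -83. 1755.] fwd [ 0.1   0.   -0.99]
pan_floor [([600.0, 199.0, 114.0], 0.68)]
poise_knob [([441.0, 298.0, 13.0], 0.64), ([601.0, 6.0, 125.0], 0.55)]
lever_grip [([496.0, -245.0, 37.0], 0.59)]
lever_pivot [([560.0, -245.0, 34.0], 0.96)]
tray_in [([444.0, -381.0, 2.0], 0.85), ([601.0, 12.0, 122.0], 0.68)]
pen_mid [([369.0, 453.0, 2.0], 0.71), ([634.0, 201.0, 124.0], 0.56)]
tweezers_mid [([581.0, 212.0, 117.0], 0.54)]
brick_0_mid [([439.0, -77.0, 23.0], 0.84)]
brick_1_mid [([437.0, 107.0, 14.0], 0.87)]
brick_2_mid [([443.0, 296.0, 17.0], 0.55), ([369.0, 452.0, 4.0], 0.44)]
```

View pics/top0.png

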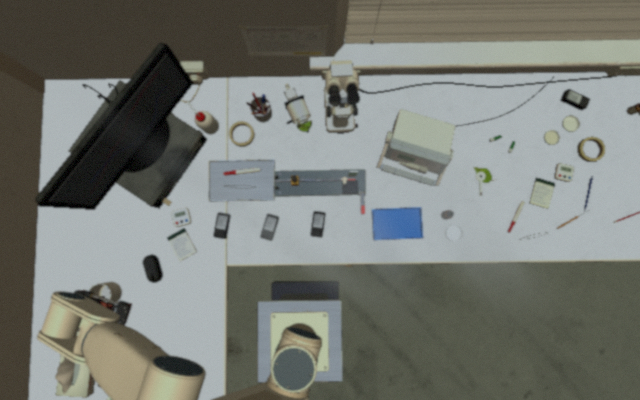

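View pics/side0.png

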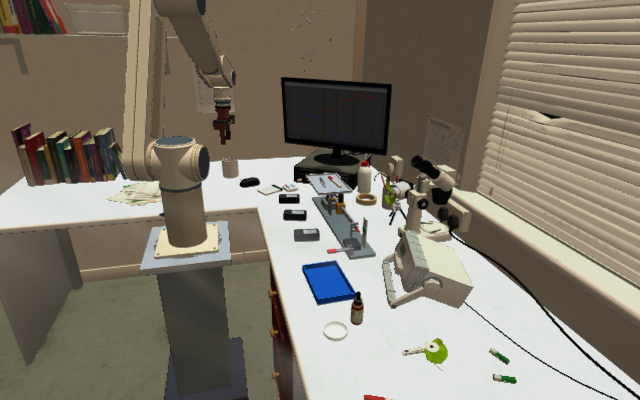

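Three bricks at about (222,225), (270,226) and (318,223) in the top view; the pan is at (243,180), the tray at (398,224). I'll zoom in for orientations.

Run:
```python
from h import *
p=ctrl.get_image("top"); save(p,"t1.png",(195,150,385,250),4)
import itertools
im=np.array(p["pixels"]).astype(int)
g=im.max(2)
# bricks: dark blobs
m=(g<110).astype(np.uint8); m[:205]=0; m[245:]=0; m[:,:205]=0; m[:,340:]=0
n,l,s,c=cv2.connectedComponentsWithStats(m)
for i in range(1,n):
    if s[i,4]<80: continue
    ys,xs=np.where(l==i); P=np.array([ray(p,x,y,31)[:2] for x,y in zip(xs,ys)],np.float32)
    print(s[i],P.mean(0).round(1),cv2.minAreaRect(P))
for nm,f in(("pen",lambda: (im[:,:,0]>190)&(im[:,:,1]>190)|((im[:,:,0]>1.6*im[:,:,1])&(im[:,:,0]>90))),):
    m=f(); mm=np.zeros_like(m); mm[163:199,211:273]=m[163:199,211:273]; mm=mm.astype(np.uint8)
    ys,xs=np.where(mm); P=np.array([ray(p,x,y,125)[:2] for x,y in zip(xs,ys)],np.float32); print(nm,len(P),P.mean(0),cv2.minAreaRect(P))
```

```text
[311 211  14  26 180] [433.  -73.9] ((440.19940185546875, -75.24649047851562), (44.767704010009766, 95.50076293945312), 81.214111328125)
[214 213  16  26 202] [431.9 290.3] ((439.49798583984375, 290.9874572753906), (49.574554443359375, 93.79129028320312), 79.22853088378906)
[261 214  18  26 146] [422.6 110.1] ((431.91815185546875, 108.86378479003906), (44.63579177856445, 92.75385284423828), 72.3639144897461)
pen 30 [627.2384 244.6954] ((626.9403076171875, 245.43038940429688), (9.745100021362305, 37.1201286315918), 8.832650184631348)
```

View pics/t1.png

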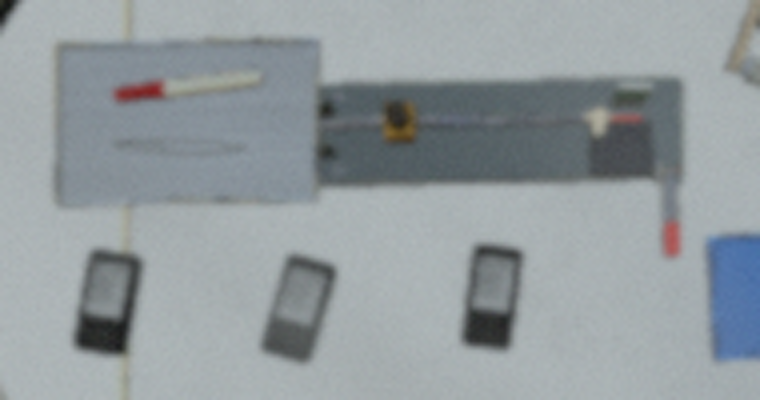

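Run:
```python
from h import *
p=ctrl.get_image("top")
Z=lambda a,b,z: ray(p,a/4+195-.4,b/4+150-.4,z)[:2]
for n,a,b,z in(("pen",(113,97),(262,76),125),("tw",(113,145),(245,148),122)):
    A,B=Z(*a,z),Z(*b,z); print(n,A.round(),B.round(),((A+B)/2).round(1),np.linalg.norm(A-B).round(),"dir deg",np.degrees(np.arctan2(*(A-B)[::-1])).round(1))
print("pan",[Z(*c,122).round() for c in((57,43),(318,40),(320,202),(57,206))])
im=np.array(p["pixels"]).astype(int)
m=((im[:,:,2]>1.5*im[:,:,0])&(im[:,:,2]>100)).astype(np.uint8);m[:200]=0
n,l,s,c=cv2.connectedComponentsWithStats(m);i=1+np.argmax(s[1:,4]);ys,xs=np.where(l==i)
print("tray",cv2.minAreaRect(np.array([ray(p,x,y,15)[:2] for x,y in zip(xs,ys)],np.float32)))
s_=ctrl.get_image("side"); save(s_,"s1.png",(255,155,415,315),4)
for n in("pan_floor","pen_mid","tweezers_mid"):
    print(n,[(w(s_,d["position"]).round(0).tolist(),round(d["score"],2)) for d in ctrl.look_for(s_,n)],[(w(p,d["position"]).round(0).tolist(),round(d["score"],2)) for d in ctrl.look_for(p,n)])
```

```text
pen [623. 268.] [640. 132.] [631.6 200.2] 137.0 dir deg 97.4
tw [579. 268.] [575. 148.] [576.9 208.3] 121.0 dir deg 87.9
pan [array([674., 321.]), array([674.,  81.]), array([524.,  80.]), array([524., 319.])]
tray ((439.845703125, -380.7183532714844), (117.3398666381836, 187.42666625976562), 1.5775494575500488)
pan_floor [([596.0, 182.0, 112.0], 0.68)] [([598.0, 197.0, 111.0], 0.64)]
pen_mid [([628.0, 189.0, 126.0], 0.44)] [([443.0, -75.0, 37.0], 0.58), ([634.0, 199.0, 129.0], 0.44)]
tweezers_mid [] [([442.0, -78.0, 37.0], 0.75)]
```

View pics/s1.png

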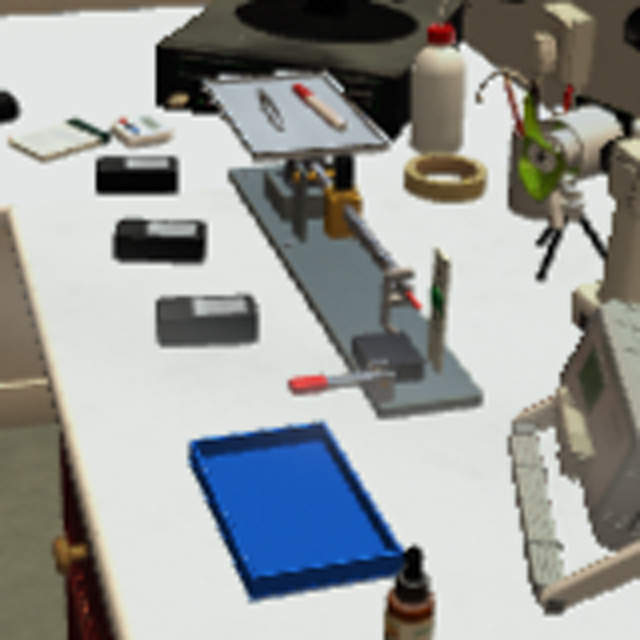

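```bash
cat >> h.py <<'E'
def go(x,y,z,yaw=None):
    "needed tool-frame turn then shift (after turn) to reach; yaw = dir of tool x axis deg"
    o=st(); R,_=cv2.Rodrigues(np.array(o["orientation"],float)); 
    cur=np.degrees(np.arctan2(R[1,0],R[0,0])); yaw=cur if yaw is None else yaw
    a=np.radians(yaw); Rt=np.array([[np.cos(a),np.sin(a),0],[np.sin(a),-np.cos(a),0],[0,0,-1.]])
    rv,_=cv2.Rodrigues(R.T@Rt)
    d=np.array([x,y,z])-o["ee_pos"]
    print("yaw",cur.round(1),"turn",rv.ravel().round(3),"shift after turn",(Rt.T@d).round(1),"shift now axes",(R.T@d).round(1),"dist",np.linalg.norm(d).round())
E
python3 -m handwheel '[[[0,0,0.1155],[0,0,0],1],[[0,0,0.1155],[0,0,0],1],[[0,0,0.1155],[0,0,0],1],[[0,0,0.1155],[0,0,0],1],[[0,0,0.1155],[0,0,0],1],[[0,0,0.1155],[0,0,0],1],[[0,0,0.1155],[0,0,0],1],[[0,0,0.1155],[0,0,0],1],[[0,0,0.1155],[0,0,0],1],[[0,0,0.1155],[0,0,0],1]]'
python3 -c "
from h import *
go(632,200,230,7.4)"
```

```text
t: 2.38
ee_pos: [176.7, 599.4, 230.6]
orientation: [3.139, 0.121, -0.0]
ft_force: [0.3, 0.6, 0.3]
width: 88.1
2.3833 [176.7 599.4 230.6] xaxis [ 0.997  0.077 -0.   ] y [ 0.077 -0.997  0.   ] z [-0. -0. -1.] w 88.1 F [0.3 0.6 0.3] q [ 1.27  0.42  1.63 -0.    1.09  1.19]
yaw 4.4 turn [ 0.     0.    -0.052] shift after turn [400.  454.7   0.6] shift now axes [423.3 433.2   0.7] dist 606.0
```

```bash
python3 -m handwheel '[[[0,0,0],[23,29,0],1],[[0,0,0],[23,29,0],1],[[0,0,0],[23,29,0],1],[[0,0,0],[23,29,0],1],[[0,0,0],[23,29,0],1],[[0,0,0],[23,29,0],1],[[0,0,0],[23,29,0],1],[[0,0,0],[23,29,0],1],[[0,0,0],[23,29,0],1],[[0,0,-0.05],[0,0,0],0.6]]'
python3 -c "
from h import *
go(632,200,180,7.4)"
```

```text
t: 3.22
ee_pos: [409.3, 346.2, 230.9]
orientation: [-3.131, -0.196, -0.005]
ft_force: [0.1, -0.7, -0.2]
width: 84.0
3.2167 [409.3 346.2 230.9] xaxis [0.992 0.125 0.003] y [ 0.125 -0.992 -0.004] z [ 0.003  0.004 -1.   ] w 84.0 F [ 0.1 -0.7 -0.2] q [0.68 0.29 1.83 0.   1.02 0.55]
yaw 7.2 turn [-0.004 -0.003 -0.004] shift after turn [202.  173.6  50.9] shift now axes [202.5 173.   50.9] dist 271.0
```

```bash
python3 -m handwheel '[[[0,0,0],[22,19,5],0.4],[[0,0,0],[22,19,5],0.4],[[0,0,0],[22,19,5],0.4],[[0,0,0],[22,19,5],0.4],[[0,0,0],[22,19,5],0.4],[[0,0,0],[22,19,5],0.4],[[0,0,0],[22,19,5],0.4],[[0,0,0],[22,19,5],0.4],[[0,0,0],[22,19,5],0.4],[[0,0,0],[4,2,5],0.4]]'
python3 -c "
from h import *
go(632,200,125.5,7.4)
p=ctrl.get_image('top'); save(p,'t2.png',(195,140,295,215),6)"
```

```text
t: 4.05
ee_pos: [644.0, 190.2, 181.4]
orientation: [-3.129, -0.196, -0.014]
ft_force: [-0.1, -0.9, 1.3]
width: 35.3
4.05 [644.  190.2 181.4] xaxis [0.992 0.125 0.009] y [ 0.125 -0.992 -0.006] z [ 0.008  0.007 -1.   ] w 35.3 F [-0.1 -0.9  1.3] q [0.27 0.54 1.56 0.01 1.03 0.14]
yaw 7.2 turn [-0.006 -0.009 -0.004] shift after turn [-10.7 -11.2  55.9] shift now axes [-11.2 -10.8  55.9] dist 58.0
```

View pics/t2.png

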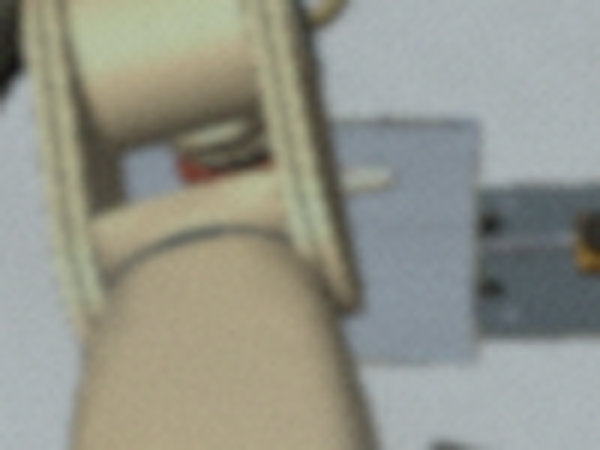

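```bash
python3 -m handwheel '[[[-0.003,-0.004,0],[-5,-5,2],0.4],[[0,0,0],[-4,-4,6],0.4],[[0,0,0],[-2,-2,7],0.4],[[0,0,0],[0,0,8],0.4],[[0,0,0],[0,0,8],0.4],[[0,0,0],[0,0,8],0.4],[[0,0,0],[0,0,7],0.4],[[0,0,0],[0,0,3],0.4],[[0,0,0],[0,0,0],0.4],[[0,0,0],[0,0,0],0.4]]'
python3 -c "
from h import *
go(632,200,125.5,7.4)
p=ctrl.get_image('side'); save(p,'s2.png',(285,145,365,205),8)"
```

```text
t: 4.93
ee_pos: [622.9, 205.6, 125.0]
orientation: [-3.132, -0.204, 0.005]
ft_force: [0.3, -1.4, 0.2]
width: 35.1
4.9333 [622.9 205.6 125. ] xaxis [ 0.992  0.129 -0.003] y [ 0.129 -0.992 -0.003] z [-0.003  0.003 -1.   ] w 35.1 F [ 0.3 -1.4  0.2] q [0.3  0.59 1.62 0.   0.93 0.17]
yaw 7.4 turn [-0.003  0.003  0.001] shift after turn [ 8.3  6.7 -0.5] shift now axes [ 8.3  6.7 -0.6] dist 11.0
```

View pics/s2.png

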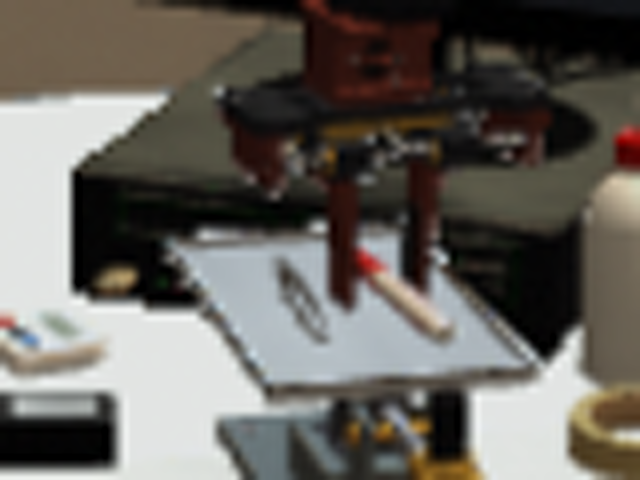

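```bash
python3 -m handwheel '[[[0,0,0],[4,4,0],0.4],[[0,0,0],[3,2,0],0.4],[[0,0,0],[0,0,0],0.4],[[0,0,0],[0,0,0],0.4],[[0,0,0],[0,0,0],0],[[0,0,0],[0,0,0],0],[[0,0,0],[0,0,0],0],[[0,0,0],[0,0,0],0],[[0,0,0],[0,0,0],0],[[0,0,0],[0,0,0],0]]'
python3 -c "
from h import *
go(632,200,125.5,7.4)"
```

```text
t: 5.82
ee_pos: [633.3, 199.6, 127.1]
orientation: [-3.131, -0.201, -0.001]
ft_force: [-0.9, 0.6, 0.2]
width: 15.0
5.8167 [633.3 199.6 127.1] xaxis [0.992 0.128 0.001] y [ 0.128 -0.992 -0.004] z [ 0.     0.004 -1.   ] w 15.0 F [-0.9  0.6  0.2] q [0.29 0.6  1.6  0.   0.94 0.15]
yaw 7.4 turn [-0.004 -0.001 -0.001] shift after turn [-1.2 -0.6  1.6] shift now axes [-1.2 -0.6  1.6] dist 2.0
```

```bash
python3 -m handwheel '[[[0,0,0],[0,0,-6],0],[[0,0,0],[0,0,-12],0],[[0,0,0],[0,0,-15],0],[[0,0,0],[0,0,-15],0],[[0,0,0],[0,0,-15],0],[[0,0,0],[0,0,-12],0],[[0,0,0],[0,0,-8],0],[[0,0,0],[0,0,-4],0],[[0,0,0],[0,0,0],0],[[0,0,0],[0,0,0],0]]'
python3 -c "
from h import *
go(475,-380,220,0)
p=ctrl.get_image('side'); save(p,'s3.png',(275,125,375,205),6)"
```

```text
t: 6.65
ee_pos: [633.2, 199.6, 224.0]
orientation: [-3.131, -0.202, -0.004]
ft_force: [0.3, -0.2, -1.0]
width: 14.7
6.65 [633.2 199.6 224. ] xaxis [0.992 0.129 0.003] y [ 0.129 -0.992 -0.004] z [ 0.002  0.004 -1.   ] w 14.7 F [ 0.3 -0.2 -1. ] q [0.29 0.49 1.55 0.   1.11 0.15]
yaw 7.4 turn [-0.004 -0.003  0.129] shift after turn [-158.2  579.6    4. ] shift now axes [-231.5  554.4    1.1] dist 601.0
```

View pics/s3.png

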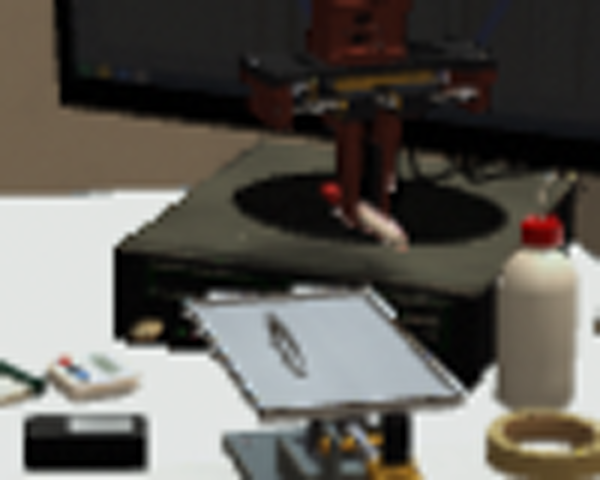

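```bash
python3 -m handwheel '[[[0,0,0.065],[0,0,0],0],[[0,0,0.06],[0,0,0],0],[[0,0,0],[-8,25,0],0],[[0,0,0],[-11,38,0],0],[[0,0,0],[-11,38,0],0],[[0,0,0],[-11,38,0],0],[[0,0,0],[-11,38,0],0],[[0,0,0],[-11,38,0],0],[[0,0,0],[-11,38,0],0],[[0,0,0],[-11,38,0],0]]'
python3 -c "
from h import *
go(460,-380,200,0)"
```

```text
t: 7.53
ee_pos: [542.0, -94.8, 212.8]
orientation: [-3.136, -0.015, 0.017]
ft_force: [1.0, -0.7, -0.5]
width: 15.1
7.5333 [542.  -94.8 212.8] xaxis [ 1.     0.01  -0.011] y [ 0.01  -1.    -0.005] z [-0.011  0.005 -1.   ] w 15.1 F [ 1.  -0.7 -0.5] q [-0.2   0.34  1.8   0.    1.01 -0.21]
yaw 0.6 turn [-0.005  0.011  0.01 ] shift after turn [-82.  285.2  12.8] shift now axes [-84.7 284.4  12.2] dist 297.0
```

```bash
python3 -m handwheel '[[[0,0.005,0],[-11,38,0],0],[[0,0.005,0],[-11,38,0],0],[[0,0,0],[-11,38,0],0],[[0,0,0],[-11,38,0],0],[[0,0,0],[-11,38,0],0],[[0,0,0],[-11,38,0],0],[[0,0,0],[-4,15,0],0],[[0,0,0],[0,0,0],0],[[0,0,0],[0,0,0],0],[[0,0,0],[0,0,0],0]]'
python3 -c "
from h import *
go(460,-380,19,0)"
```

```text
t: 8.37
ee_pos: [461.7, -354.8, 203.2]
orientation: [-3.13, -0.002, 0.019]
ft_force: [-0.1, 1.1, -0.3]
width: 14.9
8.3667 [ 461.7 -354.8  203.2] xaxis [ 1.     0.001 -0.012] y [ 0.001 -1.    -0.011] z [-0.012  0.011 -1.   ] w 14.9 F [-0.1  1.1 -0.3] q [-0.68  0.4   1.74  0.    1.02 -0.68]
yaw 0.1 turn [-0.011  0.012  0.001] shift after turn [ -1.7  25.2 184.2] shift now axes [  0.4  27.3 183.9] dist 186.0
```

```bash
python3 -m handwheel '[[[-0.005,0.006,0],[0,8,5],0],[[-0.005,0.006,0],[0,8,15],0],[[0,0,0],[0,7,20],0],[[0,0,0],[0,0,25],0],[[0,0,0],[0,0,25],0],[[0,0,0],[0,0,25],0],[[0,0,0],[0,0,20],0],[[0,0,0],[0,0,10],0],[[0,0,0],[0,0,0],0],[[0,0,0],[0,0,0],0]]'
python3 -c "
from h import *
go(460,-380,19,0)"
```

```text
t: 9.2
ee_pos: [468.2, -369.5, 50.9]
orientation: [3.14, 0.029, 0.007]
ft_force: [0.4, -0.0, -0.9]
width: 14.9
9.2 [ 468.2 -369.5   50.9] xaxis [1.    0.019 0.004] y [ 0.019 -1.     0.001] z [ 0.004 -0.001 -1.   ] w 14.9 F [ 0.4 -0.  -0.9] q [-0.69  0.63  1.79  0.    0.72 -0.71]
yaw 1.1 turn [ 0.001 -0.004  0.019] shift after turn [-8.2 10.5 31.9] shift now axes [-8.6 10.3 31.8] dist 35.0
```

```bash
python3 -m handwheel '[[[0,0,0],[-3,4,4],0],[[0,0,0],[-3,4,6],0],[[0,0,0],[0,0,7],0],[[0,0,0],[0,0,7],0],[[0,0,0],[0,0,4],0],[[0,0,0],[0,0,2],0],[[0,0,0],[0,0,0],0],[[0,0,0],[0,0,0],0],[[0,0,0],[0,0,0],0],[[0,0,0],[0,0,0],0]]'
python3 -c "
from h import *
go(460,-380,19,0)"
```

```text
t: 10.03
ee_pos: [464.9, -380.5, 22.6]
orientation: [3.135, 0.03, 0.017]
ft_force: [-0.4, 0.1, -0.3]
width: 15.0
10.0333 [ 464.9 -380.5   22.6] xaxis [1.    0.019 0.011] y [ 0.019 -1.     0.007] z [ 0.011 -0.006 -1.   ] w 15.0 F [-0.4  0.1 -0.3] q [-0.71  0.68  1.79  0.    0.66 -0.73]
yaw 1.1 turn [ 0.006 -0.011  0.019] shift after turn [-4.9 -0.5  3.6] shift now axes [-4.9 -0.6  3.6] dist 6.0
```

```bash
python3 -m handwheel '[[[0,0,0],[-2,0,2],0],[[0,0,0],[0,0,1],0],[[0,0,0],[0,0,0],0.32],[[0,0,0],[0,0,0],0.32],[[0,0,0],[0,0,0],0.32],[[0,0,0],[0,0,0],0.32],[[0,0,0],[0,0,-10],0.32],[[0,0,0],[0,0,-20],0.32],[[0,0,0],[0,0,-30],0.32],[[0,0,0],[0,0,-30],0.32]]'
python3 -m handwheel '[[[0,0,0],[0,0,-30],0.32],[[0,0,0],[4,-15,-25],0.32],[[0,0,0],[8,-30,-20],0.32],[[0,0,0],[10,-38,0],0.32],[[0,0,0],[10,-38,0],0.32],[[0,0,0],[8,-38,0],0.32],[[0,0,0],[8,-38,0],0.32],[[0,0,0],[8,-38,0],0.32],[[0,0,0],[8,-38,0],0.32],[[0,0,0],[8,-38,0],0.32]]'
python3 -c "
from h import *
go(577,209,200,-2)
p=ctrl.get_image('side'); save(p,'s4.png',(275,235,395,325),6)"
```

```text
t: 10.87
ee_pos: [458.6, -377.1, 107.9]
orientation: [-3.14, -0.031, -0.003]
ft_force: [0.2, -0.5, -1.1]
width: 28.1
t: 11.7
ee_pos: [531.1, -62.7, 203.7]
orientation: [3.129, 0.011, 0.039]
ft_force: [0.9, 0.2, 0.1]
width: 27.9
11.7 [531.1 -62.7 203.7] xaxis [1.    0.007 0.025] y [ 0.007 -1.     0.013] z [ 0.025 -0.013 -1.   ] w 27.9 F [0.9 0.2 0.1] q [-0.13  0.32  1.87 -0.01  0.93 -0.13]
yaw 0.4 turn [ 0.012 -0.025  0.042] shift after turn [  36.4 -273.1    3.7] shift now axes [  47.8 -271.4    1.4] dist 276.0
```

View pics/s4.png

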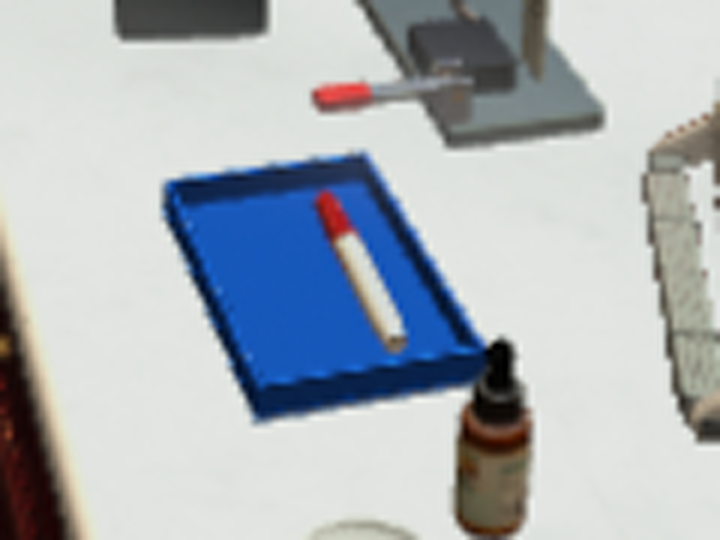

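The pen lies in the tray. Tweezers next.

```bash
python3 -m handwheel '[[[0.005,-0.01,0.02],[5,-35,0],0.32],[[0.005,-0.01,0.02],[5,-38,0],0.32],[[0,-0.005,0],[5,-38,0],0.32],[[0,0,0],[5,-38,0],0.32],[[0,0,0],[5,-38,0],0.32],[[0,0,0],[5,-32,0],0.32],[[0,0,0],[4,-20,0],0.4],[[0,0,0],[0,-8,0],0.4],[[0,0,0],[0,0,0],0.4],[[0,0,0],[0,0,0],0.4]]'
python3 -c "
from h import *
go(577,209,124.5,-2)"
```

```text
t: 12.58
ee_pos: [571.8, 202.3, 211.4]
orientation: [-3.14, 0.039, -0.012]
ft_force: [0.1, -0.1, -0.2]
width: 34.9
12.5833 [571.8 202.3 211.4] xaxis [ 1.    -0.025  0.008] y [-0.025 -1.    -0.002] z [ 0.008  0.002 -1.   ] w 34.9 F [ 0.1 -0.1 -0.2] q [ 0.32  0.42  1.69 -0.    1.03  0.35]
yaw -1.4 turn [-0.002 -0.008  0.01 ] shift after turn [ 4.9 -6.8 86.9] shift now axes [ 4.3 -6.6 87. ] dist 87.0
```

```bash
python3 -m handwheel '[[[0,-0.004,0],[2,-3,8],0.4],[[0,-0.003,0],[1,-2,12],0.4],[[0,0,0],[1,0,14],0.4],[[0,0,0],[0,0,14],0.4],[[0,0,0],[0,0,12],0.4],[[0,0,0],[0,0,8],0.4],[[0,0,0],[0,0,6],0.4],[[0,0,0],[0,0,3],0.4],[[0,0,0],[0,0,0],0.4],[[0,0,0],[0,0,0],0.4]]'
python3 -c "
from h import *
go(577,209,124.5,-2)
p=ctrl.get_image('side'); save(p,'s5.png',(285,145,365,205),8)"
```

```text
t: 13.42
ee_pos: [575.3, 197.9, 126.1]
orientation: [3.14, -0.056, -0.007]
ft_force: [-0.9, 0.3, -0.0]
width: 35.0
13.4167 [575.3 197.9 126.1] xaxis [ 0.999 -0.035 -0.005] y [-0.035 -0.999  0.001] z [-0.005 -0.001 -1.   ] w 35.0 F [-0.9  0.3 -0. ] q [0.31 0.53 1.73 0.   0.88 0.35]
yaw -2.0 turn [ 0.001  0.005 -0.001] shift after turn [  1.3 -11.2   1.6] shift now axes [  1.3 -11.2   1.6] dist 11.0
```

View pics/s5.png

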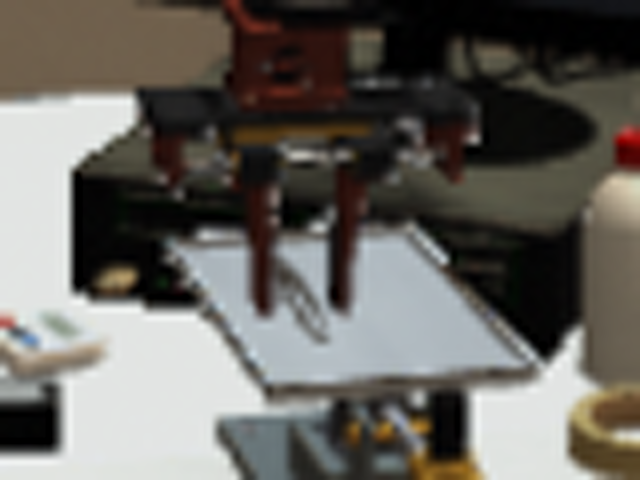

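```bash
python3 -m handwheel '[[[0,0,0],[1,-4,1],0.4],[[0,0,0],[0,-4,0],0.4],[[0,0,0],[0,-1,0],0.4],[[0,0,0],[0,0,0],0.4],[[0,0,0],[0,0,0],0],[[0,0,0],[0,0,0],0],[[0,0,0],[0,0,0],0],[[0,0,0],[0,0,0],0],[[0,0,0],[0,0,0],0],[[0,0,0],[0,0,0],0]]'
python3 -c "
from h import *
go(577,209,124.5,-2)"
python3 -m handwheel '[[[0,0,0],[0,0,-6],0],[[0,0,0],[0,0,-12],0],[[0,0,0],[0,0,-15],0],[[0,0,0],[0,0,-15],0],[[0,0,0],[0,0,-15],0],[[0,0,0],[0,0,-12],0],[[0,0,0],[0,0,-8],0],[[0,0,0],[0,0,-4],0],[[0,0,0],[0,0,0],0],[[0,0,0],[0,0,0],0]]'
python3 -c "
from h import *
go(415,-380,200,0)
p=ctrl.get_image('side'); save(p,'s6.png',(275,125,375,205),6)"
```

```text
t: 14.3
ee_pos: [578.4, 209.2, 128.2]
orientation: [-3.14, 0.054, -0.001]
ft_force: [0.0, 0.9, 0.3]
width: 11.2
14.3 [578.4 209.2 128.2] xaxis [ 0.999 -0.034  0.001] y [-0.034 -0.999 -0.001] z [ 0.001  0.001 -1.   ] w 11.2 F [0.  0.9 0.3] q [0.33 0.54 1.72 0.   0.89 0.36]
yaw -2.0 turn [-0.001 -0.001  0.001] shift after turn [-1.4  0.3  3.7] shift now axes [-1.4  0.3  3.7] dist 4.0
t: 15.13
ee_pos: [578.6, 208.7, 225.5]
orientation: [-3.139, 0.055, -0.004]
ft_force: [0.2, -0.1, 0.7]
width: 11.3
15.1333 [578.6 208.7 225.5] xaxis [ 0.999 -0.035  0.003] y [-0.035 -0.999 -0.002] z [ 0.003  0.002 -1.   ] w 11.3 F [ 0.2 -0.1  0.7] q [0.33 0.41 1.66 0.   1.07 0.36]
yaw -2.0 turn [-0.002 -0.003 -0.035] shift after turn [-163.6  588.7   25.5] shift now axes [-143.   594.1   24.1] dist 612.0
```

View pics/s6.png

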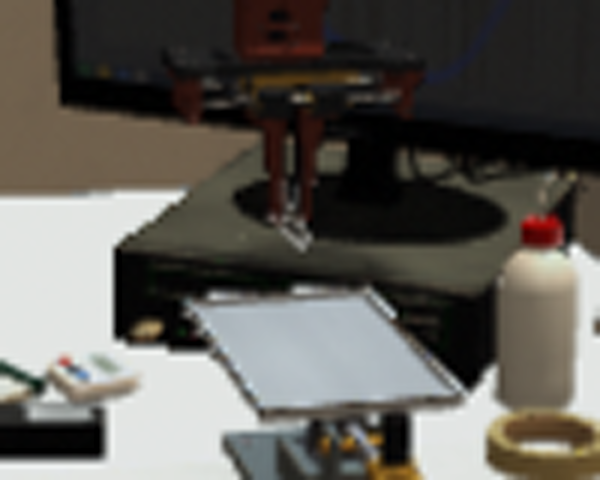

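```bash
python3 -m handwheel '[[[0,0,0],[-4,20,0],0],[[0,0,0],[-9,38,0],0],[[0,0,0],[-9,38,0],0],[[0,0,0],[-9,38,0],0],[[0,0,0],[-9,38,0],0],[[0,0,0],[-9,38,0],0],[[0,0,0],[-9,38,0],0],[[0,0,0],[-9,38,0],0],[[0,0,0],[-9,38,0],0],[[0,0,0],[-9,38,0],0]]'
python3 -c "
from h import *
go(415,-380,200,0)"
```

```text
t: 16.02
ee_pos: [475.4, -157.0, 216.5]
orientation: [-3.137, 0.035, 0.012]
ft_force: [0.7, 0.1, -0.4]
width: 11.7
16.0167 [ 475.4 -157.   216.5] xaxis [ 1.    -0.022 -0.008] y [-0.022 -1.    -0.004] z [-0.008  0.004 -1.   ] w 11.7 F [ 0.7  0.1 -0.4] q [-0.34  0.26  1.91  0.    0.98 -0.32]
yaw -1.3 turn [-0.004  0.008 -0.022] shift after turn [-60.4 223.   16.5] shift now axes [-55.3 224.3  16.1] dist 232.0
```

```bash
python3 -m handwheel '[[[0,0.004,-0.01],[-10,38,0],0],[[0,0.004,-0.01],[-10,38,0],0],[[0,0,0],[-10,38,0],0],[[0,0,0],[-10,38,0],0],[[0,0,0],[-10,36,0],0],[[0,0,0],[-3,16,0],0],[[0,0,0],[0,6,5],0],[[0,0,0],[0,0,10],0],[[0,0,0],[0,0,10],0],[[0,0,0],[0,0,0],0]]'
python3 -c "
from h import *
go(412,-380,20,0)"
```

```text
t: 16.85
ee_pos: [410.2, -379.7, 181.3]
orientation: [-3.132, 0.015, 0.013]
ft_force: [-0.3, 0.1, -0.1]
width: 11.8
16.85 [ 410.2 -379.7  181.3] xaxis [ 1.    -0.009 -0.008] y [-0.009 -1.    -0.01 ] z [-0.008  0.01  -1.   ] w 11.8 F [-0.3  0.1 -0.1] q [-0.77  0.4   1.81  0.    0.95 -0.76]
yaw -0.5 turn [-0.01   0.008 -0.009] shift after turn [  1.8   0.3 161.3] shift now axes [  3.2   1.9 161.3] dist 161.0
```

```bash
python3 -m handwheel '[[[-0.005,0.004,0],[1,0,8],0],[[-0.005,0.004,0],[1,0,18],0],[[0,0,0],[0,0,24],0],[[0,0,0],[0,0,26],0],[[0,0,0],[0,0,26],0],[[0,0,0],[0,0,18],0],[[0,0,0],[0,0,10],0],[[0,0,0],[0,0,5],0],[[0,0,0],[0,0,0],0],[[0,0,0],[0,0,0],0]]'
python3 -c "
from h import *
go(412,-380,20,0)"
```

```text
t: 17.68
ee_pos: [416.0, -363.8, 37.9]
orientation: [-3.136, -0.013, 0.007]
ft_force: [-0.1, -0.8, 0.4]
width: 11.7
17.6833 [ 416.  -363.8   37.9] xaxis [ 1.     0.008 -0.005] y [ 0.008 -1.    -0.006] z [-0.005  0.006 -1.   ] w 11.7 F [-0.1 -0.8  0.4] q [-0.74  0.61  1.88  0.    0.66 -0.75]
yaw 0.5 turn [-0.006  0.005  0.008] shift after turn [-4.  16.2 17.9] shift now axes [-4.1 16.3 17.8] dist 24.0
```

```bash
python3 -m handwheel '[[[0,0,0],[-2,5,3],0],[[0,0,0],[-1,5,5],0],[[0,0,0],[0,2,5],0],[[0,0,0],[0,0,3],0],[[0,0,0],[0,0,1],0],[[0,0,0],[0,0,0],0],[[0,0,0],[0,0,0],0],[[0,0,0],[0,0,0],0],[[0,0,0],[0,0,0],0],[[0,0,0],[0,0,0],0]]'
python3 -c "
from h import *
go(412,-380,20,0)"
```

```text
t: 18.52
ee_pos: [415.0, -379.6, 23.5]
orientation: [-3.141, -0.011, -0.002]
ft_force: [-0.1, 0.7, 0.3]
width: 11.4
18.5167 [ 415.  -379.6   23.5] xaxis [1.    0.007 0.001] y [ 0.007 -1.    -0.001] z [ 0.001  0.001 -1.   ] w 11.4 F [-0.1  0.7  0.3] q [-0.76  0.65  1.87  0.    0.63 -0.77]
yaw 0.4 turn [-0.001 -0.001  0.007] shift after turn [-3.   0.4  3.5] shift now axes [-3.   0.4  3.5] dist 5.0
```

```bash
python3 -m handwheel '[[[0,0,0],[0,0,2],0],[[0,0,0],[0,0,2],0],[[0,0,0],[0,0,0],0.25],[[0,0,0],[0,0,0],0.25],[[0,0,0],[0,0,0],0.25],[[0,0,0],[0,0,0],0.25],[[0,0,0],[0,0,-10],0.25],[[0,0,0],[0,0,-20],0.25],[[0,0,0],[0,0,-30],0.25],[[0,0,0],[0,0,-35],0.25]]'
python3 -m handwheel '[[[0,0,0],[0,0,-30],0.9],[[0,0,0],[0,-15,-15],0.9],[[0,0,0],[4,-30,0],0.9],[[0,0,0],[4,-38,0],0.9],[[0,0,0],[4,-38,0],0.9],[[0,0,0],[4,-38,0],0.9],[[0,0,0],[4,-38,0],0.9],[[0,0,0],[4,-38,0],0.9],[[0,0,0],[0,-30,0],0.9],[[0,0,0],[0,-15,0],0.9]]'
python3 -m handwheel '[[[0,0,-0.12],[0,0,0],0.9],[[0,0,-0.12],[0,0,0],0.9],[[0,0,-0.12],[0,0,0],0.9],[[0,0,-0.12],[0,0,0],0.9],[[0,0,-0.12],[0,0,0],0.9],[[0,0,-0.12],[0,0,0],0.9],[[0,0,-0.12],[0,0,0],0.9],[[0,0,-0.12],[0,0,0],0.9],[[0,0,-0.12],[0,0,0],0.9],[[0,0,-0.12],[0,0,0],0.9]]'
python3 -c "
from h import *
go(440,-76,110,81.2)
p=ctrl.get_image('side'); save(p,'s7.png',(255,155,415,315),4)"
```

```text
t: 19.35
ee_pos: [411.3, -375.9, 111.8]
orientation: [-3.131, -0.012, 0.014]
ft_force: [0.3, 0.1, 0.9]
width: 22.1
t: 20.18
ee_pos: [439.6, -93.7, 176.8]
orientation: [3.135, -0.002, 0.023]
ft_force: [0.4, -0.8, 0.7]
width: 78.7
t: 21.02
ee_pos: [438.9, -87.6, 184.8]
orientation: [2.536, 1.823, 0.021]
ft_force: [-0.1, -0.4, -0.5]
width: 79.3
21.0167 [438.9 -87.6 184.8] xaxis [0.319 0.948 0.   ] y [ 0.948 -0.319  0.023] z [ 0.022 -0.007 -1.   ] w 79.3 F [-0.1 -0.4 -0.5] q [-0.22  0.22  2.06 -0.    0.84 -1.47]
yaw 71.4 turn [ 0.023  0.002 -0.171] shift after turn [11.7 -0.7 74.8] shift now axes [11.4 -4.3 74.8] dist 76.0
```

View pics/s7.png

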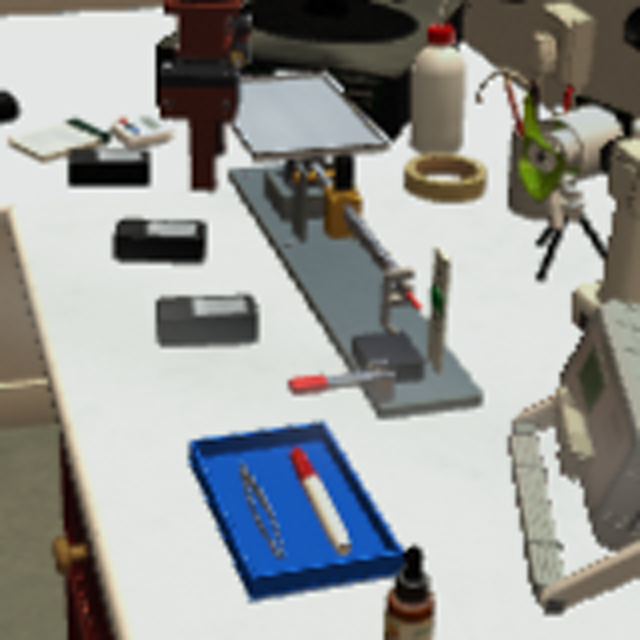

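Both are in the tray. The leftmost brick has been knocked (zoomed (137,173)→(110,167)); I'll re-measure it later. Now the right brick.

```bash
python3 -m handwheel '[[[0.01,0,-0.09],[2,0,0],0.9],[[0.01,0,-0.08],[3,0,5],0.9],[[0,0,0],[3,0,12],0.9],[[0,0,0],[2,0,15],0.9],[[0,0,0],[0,0,15],0.9],[[0,0,0],[0,0,12],0.9],[[0,0,0],[0,0,6],0.9],[[0,0,0],[0,0,0],0.9],[[0,0,0],[0,0,0],0.9],[[0,0,0],[0,0,0],0.9]]'
python3 - <<'E'
from h import *
go(440,-76,13,81.2)
p=ctrl.get_image("top"); save(p,"t8.png",(195,150,385,250),4)
im=np.array(p["pixels"]).astype(int)
g=im.max(2)
m=(g<110).astype(np.uint8); m[:205]=0; m[245:]=0; m[:,:195]=0; m[:,340:]=0
n,l,s,c=cv2.connectedComponentsWithStats(m)
for i in range(1,n):
    if s[i,4]<80: continue
    ys,xs=np.where(l==i); P=np.array([ray(p,x,y,31)[:2] for x,y in zip(xs,ys)],np.float32)
    print(s[i],P.mean(0).round(1),cv2.minAreaRect(P))
E
```

```text
t: 21.9
ee_pos: [443.4, -78.2, 124.2]
orientation: [2.386, 2.027, 0.008]
ft_force: [0.8, -0.6, -0.2]
width: 79.3
21.9 [443.4 -78.2 124.2] xaxis [ 0.162  0.987 -0.003] y [ 0.987 -0.162  0.011] z [ 0.011 -0.004 -1.   ] w 79.3 F [ 0.8 -0.6 -0.2] q [-0.2   0.34  2.09 -0.    0.7  -1.61]
yaw 80.7 turn [ 0.011  0.003 -0.009] shift after turn [  1.6  -3.7 111.2] shift now axes [  1.9  -4.9 111.1] dist 111.0
[261 214  18  26 158] [423.1 109.5] ((432.06561279296875, 108.79994201660156), (44.668128967285156, 93.07363891601562), 72.3639144897461)
[206 220  17  25 214] [407.4 319.3] ((412.1430358886719, 320.24066162109375), (50.23686218261719, 94.43095397949219), 79.1410903930664)
[299 220  31  16 111] [415.4 -56.8] ((414.435791015625, -57.70942306518555), (116.18090057373047, 41.75814437866211), 67.83128356933594)
```

View pics/t8.png

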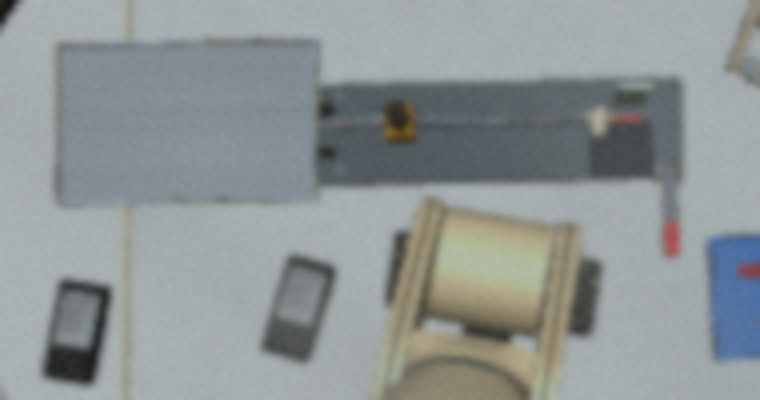

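The left brick has moved to about (412,320). Descending on the right one.

```bash
python3 -m handwheel '[[[0.006,0,-0.008],[1,-1,6],0.9],[[0.004,0,0],[1,-1,12],0.9],[[0,0,0],[0,-1,16],0.9],[[0,0,0],[0,0,18],0.9],[[0,0,0],[0,0,18],0.9],[[0,0,0],[0,0,12],0.9],[[0,0,0],[0,0,8],0.9],[[0,0,0],[0,0,4],0.9],[[0,0,0],[0,0,0],0.9],[[0,0,0],[0,0,0],0.9]]'
python3 -c "
from h import *
go(440,-76,13,81.2)"
```

```text
t: 22.78
ee_pos: [443.3, -75.9, 24.7]
orientation: [2.382, 2.039, 0.003]
ft_force: [-0.1, -0.0, 0.1]
width: 79.0
22.7833 [443.3 -75.9  24.7] xaxis [ 0.154  0.988 -0.003] y [ 0.988 -0.154  0.006] z [ 0.005 -0.004 -1.   ] w 79.0 F [-0.1 -0.   0.1] q [-0.19  0.55  2.12 -0.01  0.47 -1.61]
yaw 81.1 turn [ 0.006  0.003 -0.001] shift after turn [-0.6 -3.3 11.7] shift now axes [-0.5 -3.3 11.7] dist 12.0
```

```bash
python3 -m handwheel '[[[0,0,0],[0,-2,4],0.9],[[0,0,0],[0,-1,4],0.9],[[0,0,0],[0,0,2],0.9],[[0,0,0],[0,0,0],0.9],[[0,0,0],[0,0,0],0],[[0,0,0],[0,0,0],0],[[0,0,0],[0,0,0],0],[[0,0,0],[0,0,0],0],[[0,0,0],[0,0,0],0],[[0,0,0],[0,0,0],0]]'
python3 -c "
from h import *
go(440,-76,13,81.2)"
python3 -m handwheel '[[[0,0,0],[0,0,-6],0],[[0,0,0],[0,0,-12],0],[[0,0,0],[0,0,-18],0],[[0,0,0],[0,0,-25],0],[[0,0,0],[0,0,-25],0],[[0,0,0],[0,0,-25],0],[[0,0,0],[0,0,-25],0],[[0,0,0],[0,0,-20],0],[[0,0,0],[0,0,-10],0],[[0,0,0],[0,0,0],0]]'
python3 -c "
from h import *
go(599,124,190,90)"
```

```text
t: 23.62
ee_pos: [442.2, -75.9, 16.2]
orientation: [2.378, 2.036, 0.008]
ft_force: [0.9, 0.1, -2.9]
width: 47.8
23.6167 [442.2 -75.9  16.2] xaxis [ 0.154  0.988 -0.003] y [ 0.988 -0.154  0.011] z [ 0.011 -0.005 -1.   ] w 47.8 F [ 0.9  0.1 -2.9] q [-0.19  0.57  2.12 -0.01  0.44 -1.61]
yaw 81.1 turn [ 0.011  0.003 -0.001] shift after turn [-0.5 -2.1  3.2] shift now axes [-0.5 -2.2  3.2] dist 4.0
t: 24.45
ee_pos: [435.1, -74.0, 189.5]
orientation: [2.385, 2.042, -0.003]
ft_force: [0.2, -0.1, -4.3]
width: 48.1
24.45 [435.1 -74.  189.5] xaxis [ 0.154  0.988 -0.003] y [ 0.988 -0.154  0.   ] z [-0.    -0.003 -1.   ] w 48.1 F [ 0.2 -0.1 -4.3] q [-0.19  0.21  2.06 -0.    0.87 -1.61]
yaw 81.1 turn [-0.     0.003 -0.155] shift after turn [198.  163.9  -0.5] shift now axes [220.8 131.4  -1. ] dist 257.0
```

```bash
python3 -m handwheel '[[[0,0,-0.08],[5,3,0],0],[[0,0,-0.07],[12,10,0],0],[[0,0,0],[22,17,0],0],[[0,0,0],[25,20,0],0],[[0,0,0],[25,20,0],0],[[0,0,0],[25,20,0],0],[[0,0,0],[25,20,0],0],[[0,0,0],[20,17,0],0],[[0,0,0],[12,10,0],0],[[0,0,0],[5,4,0],0]]'
python3 -c "
from h import *
go(599,130,131.5,90)"
```

```text
t: 25.28
ee_pos: [574.3, 107.8, 179.7]
orientation: [-2.217, -2.215, 0.021]
ft_force: [-0.3, 0.2, -3.4]
width: 48.0
25.2833 [574.3 107.8 179.7] xaxis [ 0.001  1.    -0.004] y [ 1.    -0.001 -0.015] z [-0.015 -0.004 -1.   ] w 48.0 F [-0.3  0.2 -3.4] q [ 0.17  0.43  1.75 -0.    0.97 -1.4 ]
yaw 89.9 turn [-0.015  0.004 -0.001] shift after turn [22.2 24.7 48.2] shift now axes [22.4 25.4 47.8] dist 59.0
```

```bash
python3 -m handwheel '[[[-0.008,0.002,0],[5,6,0],0],[[-0.007,0.002,0],[7,8,0],0],[[0,0,0],[6,7,0],0],[[0,0,0],[3,3,2],0],[[0,0,0],[0,0,6],0],[[0,0,0],[0,0,8],0],[[0,0,0],[0,0,8],0],[[0,0,0],[0,0,4],0],[[0,0,0],[0,0,0],0],[[0,0,0],[0,0,0],0]]'
python3 -c "
from h import *
go(599,130,131.5,90)
p=ctrl.get_image('side'); save(p,'s9.png',(285,145,365,205),8)"
```

```text
t: 26.12
ee_pos: [595.6, 127.1, 144.1]
orientation: [-2.222, -2.215, 0.011]
ft_force: [-0.4, -0.5, -3.0]
width: 47.8
26.1167 [595.6 127.1 144.1] xaxis [ 0.003  1.    -0.002] y [ 1.    -0.003 -0.008] z [-0.008 -0.002 -1.   ] w 47.8 F [-0.4 -0.5 -3. ] q [ 0.19  0.51  1.72 -0.    0.92 -1.38]
yaw 89.8 turn [-0.008  0.002 -0.003] shift after turn [ 2.9  3.4 12.6] shift now axes [ 2.9  3.5 12.6] dist 13.0
```

View pics/s9.png

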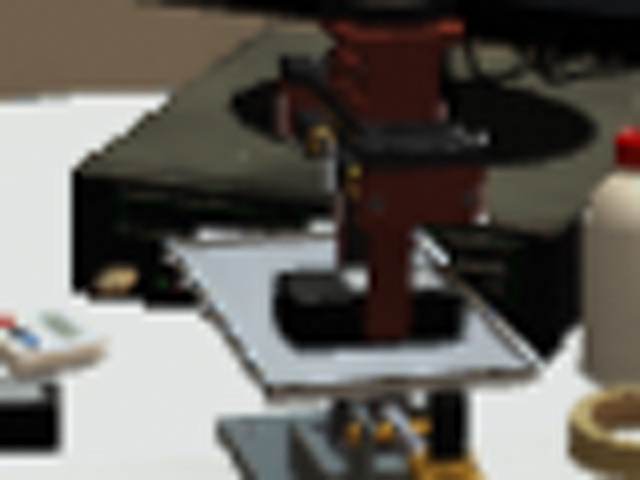

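```bash
python3 -m handwheel '[[[0,0,0],[2,2,3],0],[[0,0,0],[1,1,4],0],[[0,0,0],[0,0,3],0],[[0,0,0],[0,0,1],0],[[0,0,0],[0,0,0],0],[[0,0,0],[0,0,0],0],[[0,0,0],[0,0,0],0],[[0,0,0],[0,0,0],0],[[0,0,0],[0,0,0],0],[[0,0,0],[0,0,0],0]]'
python3 -c "
from h import *
go(599,130,131.5,90)"
```

```text
t: 27.0
ee_pos: [599.6, 130.5, 133.3]
orientation: [-2.223, -2.216, 0.008]
ft_force: [0.3, 0.1, -2.8]
width: 47.9
27.0 [599.6 130.5 133.3] xaxis [ 0.003  1.    -0.002] y [ 1.    -0.003 -0.005] z [-0.005 -0.002 -1.   ] w 47.9 F [ 0.3  0.1 -2.8] q [ 0.2   0.53  1.71 -0.    0.9  -1.37]
yaw 89.8 turn [-0.005  0.002 -0.003] shift after turn [-0.5 -0.6  1.8] shift now axes [-0.5 -0.6  1.8] dist 2.0
```

```bash
python3 -m handwheel '[[[0,0,0],[0,0,1.5],0],[[0,0,0],[0,0,1],0],[[0,0,0],[0,0,0],0],[[0,0,0],[0,0,0],0.66],[[0,0,0],[0,0,0],0.66],[[0,0,0],[0,0,0],0.66],[[0,0,0],[0,0,0],0.66],[[0,0,0],[0,0,-6],0.66],[[0,0,0],[0,0,-15],0.66],[[0,0,0],[0,0,-25],0.66]]'
python3 -m handwheel '[[[0,0,0],[0,0,-15],0.66],[[0,0,0.1],[0,-10,0],0.9],[[0,0,0.1],[0,-20,0],0.9],[[0,0,0.1],[0,-25,0],0.9],[[0,0,0],[0,-30,0],0.9],[[0,0,0],[0,-25,0],0.9],[[0,0,0],[0,-20,0],0.9],[[0,0,0],[0,-8,0],0.9],[[0,0,0],[0,0,0],0.9],[[0,0,0],[0,0,0],0.9]]'
python3 -c "
from h import *
go(432,109,110,72.4)
p=ctrl.get_image('side'); save(p,'s10.png',(255,135,415,255),5)"
```

```text
t: 27.83
ee_pos: [598.5, 130.3, 175.9]
orientation: [-2.222, -2.214, 0.014]
ft_force: [0.1, 0.2, -0.3]
width: 57.8
t: 28.67
ee_pos: [467.1, 165.0, 203.8]
orientation: [2.543, 1.837, 0.015]
ft_force: [0.3, 0.2, -0.3]
width: 78.9
28.6667 [467.1 165.  203.8] xaxis [0.314 0.949 0.005] y [ 0.949 -0.315  0.009] z [ 0.01   0.002 -1.   ] w 78.9 F [ 0.3  0.2 -0.3] q [ 0.32  0.27  1.94 -0.    0.92 -0.93]
yaw 71.7 turn [ 0.009 -0.005 -0.013] shift after turn [-64.  -16.5  93.8] shift now axes [-64.7 -16.6  93.3] dist 115.0
```

View pics/s10.png

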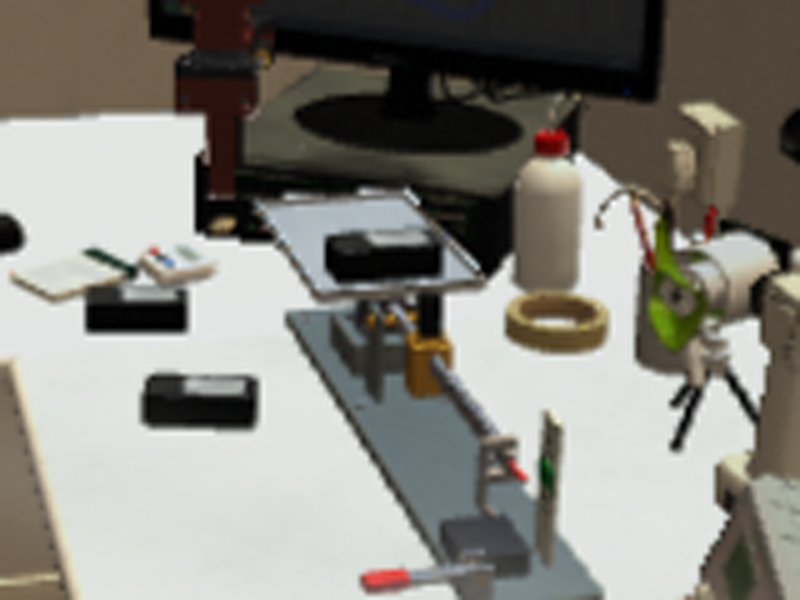

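The first brick is on the pan. Now the middle one.

```bash
python3 -m handwheel '[[[0.004,-0.002,-0.01],[-8,-2,0],0.9],[[0.004,-0.002,0],[-12,-3,0],0.9],[[0,0,0],[-15,-4,0],0.9],[[0,0,0],[-14,-4,5],0.9],[[0,0,0],[-8,-2,10],0.9],[[0,0,0],[-2,-1,15],0.9],[[0,0,0],[0,0,18],0.9],[[0,0,0],[0,0,15],0.9],[[0,0,0],[0,0,8],0.9],[[0,0,0],[0,0,0],0.9]]'
python3 -c "
from h import *
go(432,109,13,72.4)"
```

```text
t: 29.55
ee_pos: [433.1, 101.0, 130.7]
orientation: [2.542, 1.843, 0.003]
ft_force: [-0.2, -0.8, 0.4]
width: 79.0
29.55 [433.1 101.  130.7] xaxis [0.311 0.95  0.   ] y [ 0.95  -0.311  0.003] z [ 0.003 -0.    -1.   ] w 79.0 F [-0.2 -0.8  0.4] q [ 0.2   0.32  2.09 -0.    0.72 -1.05]
yaw 71.9 turn [ 0.003 -0.    -0.009] shift after turn [  7.3  -3.5 117.7] shift now axes [  7.3  -3.9 117.7] dist 118.0
```

```bash
python3 -m handwheel '[[[0.003,0,-0.008],[3,-1,6],0.9],[[0,0,0],[3,-1,12],0.9],[[0,0,0],[1,-1,16],0.9],[[0,0,0],[0,0,20],0.9],[[0,0,0],[0,0,20],0.9],[[0,0,0],[0,0,14],0.9],[[0,0,0],[0,0,8],0.9],[[0,0,0],[0,0,4],0.9],[[0,0,0],[0,0,0],0.9],[[0,0,0],[0,0,0],0.9]]'
python3 -c "
from h import *
go(432,109,13,72.4)
p=ctrl.get_image('side'); save(p,'s11.png',(255,165,335,225),8)"
```

```text
t: 30.38
ee_pos: [437.9, 108.7, 30.5]
orientation: [2.532, 1.855, 0.014]
ft_force: [-0.3, 0.3, 0.7]
width: 78.9
30.3833 [437.9 108.7  30.5] xaxis [0.302 0.953 0.006] y [ 0.953 -0.302  0.008] z [ 0.009  0.003 -1.   ] w 78.9 F [-0.3  0.3  0.7] q [ 0.22  0.54  2.11  0.    0.48 -1.05]
yaw 72.5 turn [ 0.008 -0.006  0.001] shift after turn [-1.5 -5.7 17.5] shift now axes [-1.5 -5.9 17.5] dist 19.0
```

View pics/s11.png

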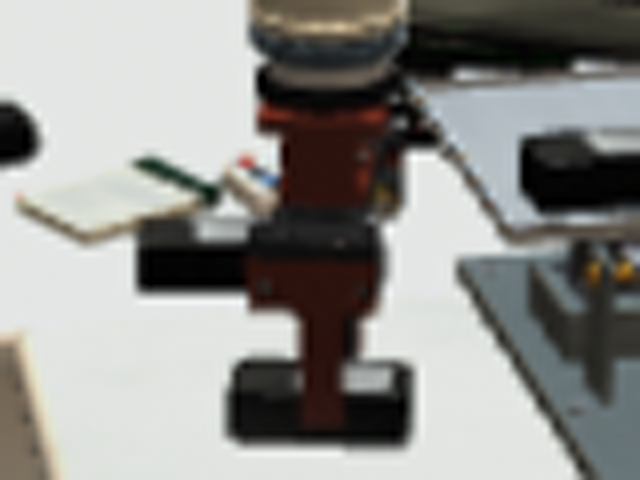

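```bash
python3 -m handwheel '[[[0.004,-0.003,0],[-1,-3,5],0.9],[[0.004,-0.003,0],[0,-2,6],0.9],[[0,0,0],[0,0,4],0.9],[[0,0,0],[0,0,1],0.9],[[0,0,0],[0,0,0],0.9],[[0,0,0],[0,0,0],0],[[0,0,0],[0,0,0],0],[[0,0,0],[0,0,0],0],[[0,0,0],[0,0,0],0],[[0,0,0],[0,0,0],0]]'
python3 -c "
from h import *
go(432,109,13,72.4)"
python3 -m handwheel '[[[0,0,0],[0,0,0],0],[[0,0,0],[0,0,-10],0],[[0,0,0],[0,0,-18],0],[[0,0,0],[0,0,-25],0],[[0,0,0],[0,0,-25],0],[[0,0,0],[0,0,-25],0],[[0,0,0],[0,0,-25],0],[[0,0,0],[0,0,-20],0],[[0,0,0],[0,0,-10],0],[[0,0,0],[0,0,0],0]]'
python3 -c "
from h import *
go(599,203,185,90)"
```

```text
t: 31.27
ee_pos: [434.4, 109.8, 15.5]
orientation: [2.533, 1.856, 0.005]
ft_force: [1.0, -0.2, 0.2]
width: 48.9
31.2667 [434.4 109.8  15.5] xaxis [0.301 0.954 0.002] y [ 0.953 -0.301  0.004] z [ 0.004  0.001 -1.   ] w 48.9 F [ 1.  -0.2  0.2] q [ 0.22  0.57  2.12 -0.    0.45 -1.04]
yaw 72.5 turn [ 0.004 -0.002  0.001] shift after turn [-1.5 -2.   2.5] shift now axes [-1.5 -2.1  2.5] dist 4.0
t: 32.1
ee_pos: [429.6, 108.7, 183.2]
orientation: [-2.533, -1.856, 0.006]
ft_force: [0.4, 0.8, -3.1]
width: 47.8
32.1 [429.6 108.7 183.2] xaxis [ 0.301  0.953 -0.002] y [ 0.953 -0.301 -0.003] z [-0.004 -0.001 -1.   ] w 47.8 F [ 0.4  0.8 -3.1] q [ 0.22  0.23  2.05 -0.    0.86 -1.04]
yaw 72.5 turn [-0.003  0.002 -0.306] shift after turn [ 94.3 169.4  -1.8] shift now axes [141.  133.1  -2.6] dist 194.0
```

```bash
python3 -m handwheel '[[[0,0,-0.1],[0,0,-2],0],[[0,0,-0.1],[0,0,-2],0],[[0,0,-0.1],[0,5,-1],0],[[0,0,0],[10,18,-1],0],[[0,0,0],[14,25,-1],0],[[0,0,0],[15,28,-1],0],[[0,0,0],[15,28,0],0],[[0,0,0],[14,25,0],0],[[0,0,0],[10,18,0],0],[[0,0,0],[4,7,0],0]]'
python3 -c "
from h import *
go(599,203,131.5,90)"
```

```text
t: 32.93
ee_pos: [578.7, 191.6, 184.2]
orientation: [-2.207, -2.224, 0.024]
ft_force: [0.0, 0.2, -3.4]
width: 47.7
32.9333 [578.7 191.6 184.2] xaxis [-0.008  1.    -0.005] y [ 1.     0.008 -0.017] z [-0.017 -0.005 -1.   ] w 47.7 F [ 0.   0.2 -3.4] q [ 0.3   0.46  1.69  0.    1.01 -1.28]
yaw 90.5 turn [-0.017  0.005  0.008] shift after turn [11.4 20.3 52.7] shift now axes [11.5 21.3 52.3] dist 58.0
```

```bash
python3 -m handwheel '[[[-0.008,0.003,0.005],[3,5,0],0],[[-0.008,0.002,0.003],[4,6,0],0],[[0,0,0],[2,5,0],0],[[0,0,0],[0,2,3],0],[[0,0,0],[0,0,7],0],[[0,0,0],[0,0,9],0],[[0,0,0],[0,0,9],0],[[0,0,0],[0,0,5],0],[[0,0,0],[0,0,0],0],[[0,0,0],[0,0,0],0]]'
python3 -c "
from h import *
go(599,203,131.5,90)"
```

```text
t: 33.77
ee_pos: [591.6, 198.4, 143.5]
orientation: [-2.22, -2.216, 0.014]
ft_force: [0.0, -0.1, -1.8]
width: 47.8
33.7667 [591.6 198.4 143.5] xaxis [ 0.002  1.    -0.003] y [ 1.    -0.002 -0.01 ] z [-0.01  -0.003 -1.   ] w 47.8 F [ 0.  -0.1 -1.8] q [ 0.3   0.53  1.68  0.    0.94 -1.26]
yaw 89.9 turn [-0.01   0.003 -0.002] shift after turn [ 4.6  7.4 12. ] shift now axes [ 4.6  7.5 11.9] dist 15.0
```

```bash
python3 -m handwheel '[[[-0.005,0,0],[3,4,0],0],[[-0.004,0,0],[1,2,2],0],[[0,0,0],[0,0,4],0],[[0,0,0],[0,0,3],0],[[0,0,0],[0,0,1],0],[[0,0,0],[0,0,0],0],[[0,0,0],[0,0,0],0],[[0,0,0],[0,0,0],0],[[0,0,0],[0,0,0],0],[[0,0,0],[0,0,0],0]]'
python3 -c "
from h import *
go(599,203,131.5,90)
p=ctrl.get_image('side'); save(p,'s12.png',(285,145,365,205),8)"
```

```text
t: 34.6
ee_pos: [598.9, 203.1, 133.4]
orientation: [2.221, 2.218, -0.0]
ft_force: [-0.6, 0.1, -2.8]
width: 48.2
34.6 [598.9 203.1 133.4] xaxis [ 0.002  1.    -0.002] y [ 1.    -0.002  0.002] z [ 0.002 -0.002 -1.   ] w 48.2 F [-0.6  0.1 -2.8] q [ 0.31  0.55  1.68 -0.    0.91 -1.26]
yaw 89.9 turn [ 0.002  0.002 -0.002] shift after turn [-0.1  0.1  1.9] shift now axes [-0.1  0.   1.9] dist 2.0
```

View pics/s12.png

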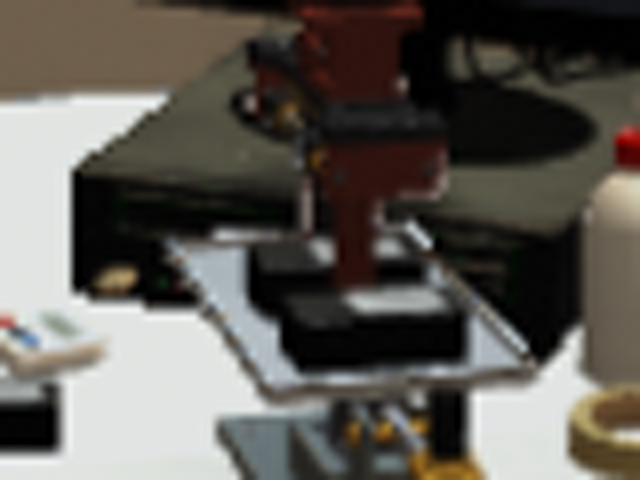

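```bash
python3 -m handwheel '[[[0,0,0],[0,0,2],0],[[0,0,0],[0,0,1],0],[[0,0,0],[0,0,0],0],[[0,0,0],[0,0,0],0.63],[[0,0,0],[0,0,0],0.63],[[0,0,0],[0,0,0],0.63],[[0,0,0],[0,0,0],0.63],[[0,0,0],[0,0,-6],0.63],[[0,0,0],[0,0,-15],0.63],[[0,0,0],[0,0,-25],0.63]]'
python3 -m handwheel '[[[0,0,0],[0,0,-15],0.63],[[0,0,0.09],[0,-10,0],0.9],[[0,0,0.09],[0,-20,0],0.9],[[0,0,0],[8,-28,0],0.9],[[0,0,0],[8,-32,0],0.9],[[0,0,0],[8,-30,0],0.9],[[0,0,0],[8,-20,0],0.9],[[0,0,0],[4,-8,0],0.9],[[0,0,0],[0,0,0],0.9],[[0,0,0],[0,0,0],0.9]]'
python3 - <<'E'
from h import *
go(412,320,110,79.1)
p=ctrl.get_image("top"); save(p,"t13.png",(165,150,355,250),4)
im=np.array(p["pixels"]).astype(int)
g=im.max(2)
m=(g<110).astype(np.uint8); m[:205]=0; m[248:]=0; m[:,:195]=0; m[:,340:]=0
n,l,s,c=cv2.connectedComponentsWithStats(m)
for i in range(1,n):
    if s[i,4]<80: continue
    ys,xs=np.where(l==i); P=np.array([ray(p,x,y,31)[:2] for x,y in zip(xs,ys)],np.float32)
    print(s[i],P.mean(0).round(1),cv2.minAreaRect(P))
for q in("lab_timer","note_pad"): print(q,[(w(p,d["position"]).round(0).tolist(),round(d["score"],2)) for d in ctrl.look_for(p,q)])
E
```

```text
t: 35.48
ee_pos: [597.3, 202.6, 174.9]
orientation: [2.223, 2.219, -0.007]
ft_force: [-0.5, -0.8, 0.3]
width: 55.4
t: 36.32
ee_pos: [460.0, 265.2, 202.4]
orientation: [2.418, 1.992, 0.023]
ft_force: [0.1, 1.0, 0.5]
width: 79.2
36.3167 [460.  265.2 202.4] xaxis [0.192 0.981 0.006] y [ 0.981 -0.192  0.016] z [ 0.017  0.003 -1.   ] w 79.2 F [0.1 1.  0.5] q [ 0.5   0.32  1.87 -0.01  0.94 -0.87]
yaw 79.0 turn [ 0.016 -0.006 -0.003] shift after turn [ 44.8 -57.5  92.4] shift now axes [ 44.1 -59.   91.8] dist 118.0
[212 205  28  43 547] [455.4 273.6] ((437.98126220703125, 288.08013916015625), (107.97970581054688, 149.13037109375), 80.15174102783203)
lab_timer [([397.0, -598.0, 14.0], 0.69)]
note_pad [([370.0, 485.0, 12.0], 0.41)]
```

View pics/t13.png

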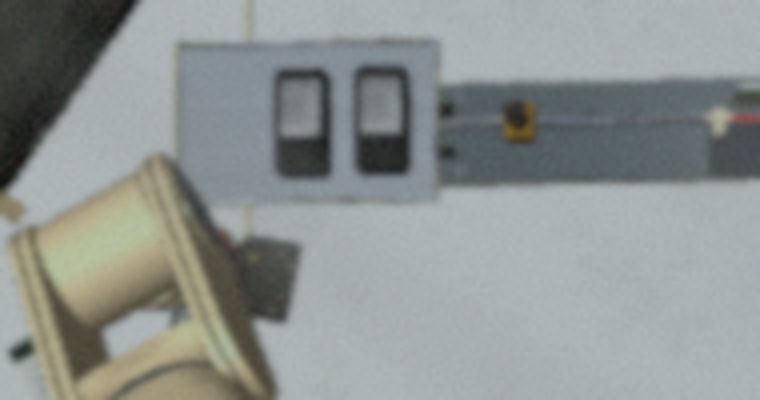

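```bash
python3 -m handwheel '[[[0.008,-0.003,0],[5,-7,0],0.9],[[0.008,-0.003,0],[8,-12,0],0.9],[[0,0,0],[10,-13,0],0.9],[[0,0,0],[9,-12,5],0.9],[[0,0,0],[6,-8,10],0.9],[[0,0,0],[2,-2,15],0.9],[[0,0,0],[0,0,18],0.9],[[0,0,0],[0,0,15],0.9],[[0,0,0],[0,0,8],0.9],[[0,0,0],[0,0,0],0.9]]'
python3 -c "
from h import *
go(412,320,13,79.1)"
```

```text
t: 37.3
ee_pos: [413.3, 319.7, 125.8]
orientation: [-2.43, -1.987, 0.005]
ft_force: [-0.2, -0.2, -0.6]
width: 79.0
37.3 [413.3 319.7 125.8] xaxis [ 0.199  0.98  -0.001] y [ 0.98  -0.199 -0.004] z [-0.004 -0.    -1.   ] w 79.0 F [-0.2 -0.2 -0.6] q [ 0.63  0.43  1.92  0.    0.79 -0.74]
yaw 78.5 turn [-0.004  0.001 -0.01 ] shift after turn [  0.   -1.4 112.8] shift now axes [ 1.000e-01 -9.000e-01  1.128e+02] dist 113.0
```

```bash
python3 -m handwheel '[[[0,0,-0.01],[0,-2,6],0.9],[[0,0,0],[0,-2,12],0.9],[[0,0,0],[0,-1,16],0.9],[[0,0,0],[0,0,20],0.9],[[0,0,0],[0,0,18],0.9],[[0,0,0],[0,0,13],0.9],[[0,0,0],[0,0,7],0.9],[[0,0,0],[0,0,3],0.9],[[0,0,0],[0,0,0],0.9],[[0,0,0],[0,0,0],0.9]]'
python3 -c "
from h import *
go(412,320,13,79.1)
p=ctrl.get_image('side'); save(p,'s14.png',(245,155,325,215),8)"
```

```text
t: 38.13
ee_pos: [410.5, 324.0, 29.4]
orientation: [-2.418, -2.002, -0.006]
ft_force: [-0.0, 0.3, 0.6]
width: 79.1
38.1333 [410.5 324.   29.4] xaxis [0.186 0.982 0.005] y [ 0.982 -0.186  0.001] z [ 0.002  0.005 -1.   ] w 79.1 F [-0.   0.3  0.6] q [ 0.64  0.6   1.96  0.    0.58 -0.74]
yaw 79.3 turn [ 0.001 -0.005  0.003] shift after turn [-3.6  2.2 16.4] shift now axes [-3.7  2.2 16.4] dist 17.0
```

View pics/s14.png

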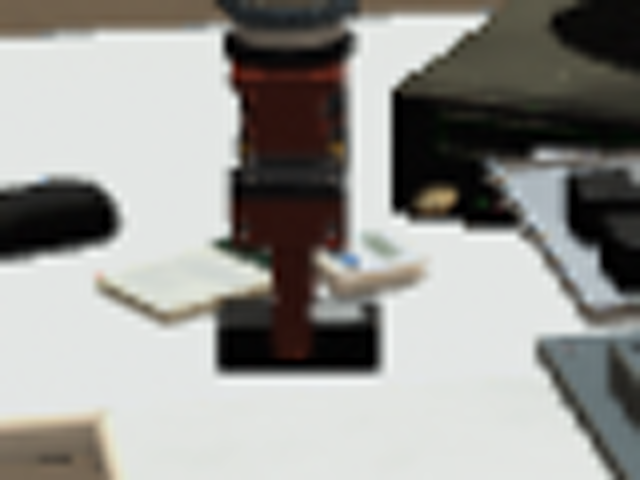

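```bash
python3 -m handwheel '[[[0,-0.003,0],[-2,1,5],0.9],[[0,-0.002,0],[-1,1,6],0.9],[[0,0,0],[0,0,3],0.9],[[0,0,0],[0,0,0],0.9],[[0,0,0],[0,0,0],0],[[0,0,0],[0,0,0],0],[[0,0,0],[0,0,0],0],[[0,0,0],[0,0,0],0],[[0,0,0],[0,0,0],0],[[0,0,0],[0,0,0],0]]'
python3 -c "
from h import *
go(412,320,13,79.1)"
python3 -m handwheel '[[[0,0,0],[0,0,0],0],[[0,0,0],[0,0,-10],0],[[0,0,0],[0,0,-18],0],[[0,0,0],[0,0,-25],0],[[0,0,0],[0,0,-25],0],[[0,0,0],[0,0,-25],0],[[0,0,0],[0,0,-25],0],[[0,0,0],[0,0,-20],0],[[0,0,0],[0,0,-10],0],[[0,0,0],[0,0,0],0]]'
python3 -c "
from h import *
go(599,274,185,90)"
```

```text
t: 39.02
ee_pos: [414.1, 321.8, 16.9]
orientation: [2.419, 2.003, 0.009]
ft_force: [-0.4, -0.5, -1.5]
width: 47.8
39.0167 [414.1 321.8  16.9] xaxis [0.187 0.982 0.004] y [ 0.982 -0.187  0.005] z [ 0.005  0.003 -1.   ] w 47.8 F [-0.4 -0.5 -1.5] q [ 0.64  0.62  1.95 -0.    0.56 -0.74]
yaw 79.2 turn [ 0.005 -0.004  0.002] shift after turn [-2.1 -1.7  3.9] shift now axes [-2.1 -1.8  3.9] dist 5.0
t: 39.85
ee_pos: [408.3, 317.7, 182.5]
orientation: [2.419, 2.003, -0.011]
ft_force: [0.9, -0.1, -4.4]
width: 47.8
39.85 [408.3 317.7 182.5] xaxis [ 0.186  0.982 -0.006] y [ 0.982 -0.186 -0.004] z [-0.005 -0.005 -1.   ] w 47.8 F [ 0.9 -0.1 -4.4] q [ 0.64  0.34  1.9  -0.    0.91 -0.74]
yaw 79.3 turn [-0.005  0.006 -0.188] shift after turn [-43.7 190.7  -2.5] shift now axes [ -7.4 195.4  -3.2] dist 196.0
```

```bash
python3 -m handwheel '[[[0,0,-0.095],[0,0,-2],0],[[0,0,-0.09],[0,8,-2],0],[[0,0,0],[-4,18,-1],0],[[0,0,0],[-6,26,-1],0],[[0,0,0],[-7,30,-1],0],[[0,0,0],[-7,30,-1],0],[[0,0,0],[-7,30,0],0],[[0,0,0],[-5,22,0],0],[[0,0,0],[-3,12,0],0],[[0,0,0],[0,4,0],0]]'
python3 -c "
from h import *
go(599,274,132,90)"
```

```text
t: 40.68
ee_pos: [586.5, 273.0, 182.3]
orientation: [-2.206, -2.229, 0.036]
ft_force: [-0.3, 1.0, -4.1]
width: 47.6
40.6833 [586.5 273.  182.3] xaxis [-0.011  1.    -0.013] y [ 1.    0.01 -0.02] z [-0.02  -0.013 -1.   ] w 47.6 F [-0.3  1.  -4.1] q [ 0.42  0.52  1.6  -0.    1.05 -1.16]
yaw 90.6 turn [-0.02   0.013  0.011] shift after turn [ 1.  12.5 50.3] shift now axes [ 1.5 13.5 50. ] dist 52.0
```

```bash
python3 -m handwheel '[[[-0.01,0.006,0.006],[0,3,0],0],[[-0.01,0.006,0.004],[0,4,0],0],[[0,0,0],[0,4,0],0],[[0,0,0],[0,0,3],0],[[0,0,0],[0,0,7],0],[[0,0,0],[0,0,9],0],[[0,0,0],[0,0,8],0],[[0,0,0],[0,0,5],0],[[0,0,0],[0,0,0],0],[[0,0,0],[0,0,0],0]]'
python3 -c "
from h import *
go(599,274,132,90)"
```

```text
t: 41.52
ee_pos: [590.8, 274.1, 143.7]
orientation: [-2.216, -2.222, 0.01]
ft_force: [0.1, -0.2, -4.4]
width: 47.9
41.5167 [590.8 274.1 143.7] xaxis [-0.003  1.    -0.002] y [ 1.     0.003 -0.007] z [-0.007 -0.002 -1.   ] w 47.9 F [ 0.1 -0.2 -4.4] q [ 0.42  0.57  1.62  0.    0.96 -1.16]
yaw 90.2 turn [-0.007  0.002  0.003] shift after turn [-0.1  8.2 11.7] shift now axes [-0.1  8.3 11.6] dist 14.0
```

```bash
python3 -m handwheel '[[[-0.004,0,0],[0,4,0],0],[[-0.003,0,0],[0,2,2],0],[[0,0,0],[0,0,4],0],[[0,0,0],[0,0,3],0],[[0,0,0],[0,0,1],0],[[0,0,0],[0,0,0],0],[[0,0,0],[0,0,0],0],[[0,0,0],[0,0,0],0],[[0,0,0],[0,0,0],0],[[0,0,0],[0,0,0],0]]'
python3 -c "
from h import *
go(599,274,132,90)
p=ctrl.get_image('side'); save(p,'s15.png',(285,145,365,205),8)"
```

```text
t: 42.35
ee_pos: [598.2, 274.3, 133.4]
orientation: [2.217, 2.222, 0.001]
ft_force: [0.4, 0.3, -3.7]
width: 47.4
42.35 [598.2 274.3 133.4] xaxis [-0.002  1.    -0.002] y [1.    0.002 0.002] z [ 0.002 -0.002 -1.   ] w 47.4 F [ 0.4  0.3 -3.7] q [ 0.41  0.58  1.61 -0.    0.94 -1.16]
yaw 90.1 turn [0.002 0.002 0.002] shift after turn [-0.3  0.8  1.4] shift now axes [-0.3  0.8  1.4] dist 2.0
```

View pics/s15.png

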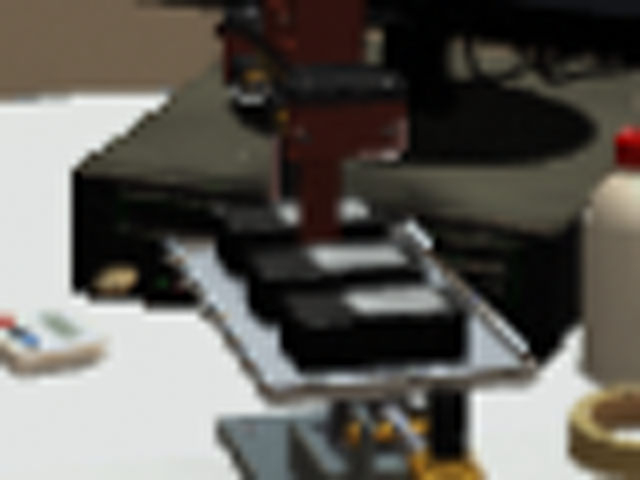

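All three bricks are on the pan. Release and head for the lever.

```bash
python3 -m handwheel '[[[0,0,0],[0,0,1],0],[[0,0,0],[0,0,1],0],[[0,0,0],[0,0,0],0],[[0,0,0],[0,0,0],0.63],[[0,0,0],[0,0,0],0.63],[[0,0,0],[0,0,0],0.63],[[0,0,0],[0,0,0],0.63],[[0,0,0],[0,0,-6],0.63],[[0,0,0],[0,0,-15],0.63],[[0,0,0],[0,0,-25],0.63]]'
python3 -m handwheel '[[[0,0,0],[0,0,-25],0.5],[[0,0,0],[-15,-5,-10],0.5],[[0,0,0],[-30,-8,0],0.5],[[0,0,0],[-38,-8,0],0.5],[[0,0,0],[-38,-8,0],0.5],[[0,0,0],[-38,-8,0],0.5],[[0,0,0],[-38,-8,0],0.5],[[0,0,0],[-38,-8,0],0.5],[[0,0,0],[-38,-8,0],0.5],[[0,0,0],[-38,-8,0],0.5]]'
python3 - <<'E'
from h import *
go(493,-246,120,90)
for n in("top","side"):
    p=ctrl.get_image(n); save(p,n+"16.png",(195,150,385,250) if n=="top" else (255,145,415,315),4 if n=="top" else 3.5)
    for q in ["lever_grip","lever_pivot","poise_knob"]:
        print(q,[(w(p,d["position"]).round(0).tolist(),round(d["score"],2)) for d in ctrl.spot_point(p,q)])
E
```

```text
t: 43.23
ee_pos: [597.2, 274.0, 176.8]
orientation: [2.218, 2.223, -0.004]
ft_force: [0.1, -0.3, -0.1]
width: 55.4
t: 44.07
ee_pos: [534.1, -39.6, 226.6]
orientation: [2.196, 2.228, 0.031]
ft_force: [1.2, 0.1, 0.6]
width: 43.9
44.0667 [534.1 -39.6 226.6] xaxis [-0.015  1.     0.004] y [1.    0.014 0.023] z [ 0.023  0.005 -1.   ] w 43.9 F [1.2 0.1 0.6] q [-0.1   0.29  1.85  0.01  0.99 -1.69]
yaw 90.8 turn [ 0.023 -0.004  0.015] shift after turn [-206.4  -41.1  106.6] shift now axes [-206.2  -46.6  104.6] dist 236.0
lever_grip [([497.0, -245.0, 40.0], 0.57)]
lever_pivot [([557.0, -244.0, 35.0], 0.77)]
poise_knob []
lever_grip []
lever_pivot [([558.0, -247.0, 38.0], 0.73), ([471.0, -572.0, -0.0], 0.7)]
poise_knob [([605.0, 6.0, 124.0], 0.44)]
```

View pics/top16.png

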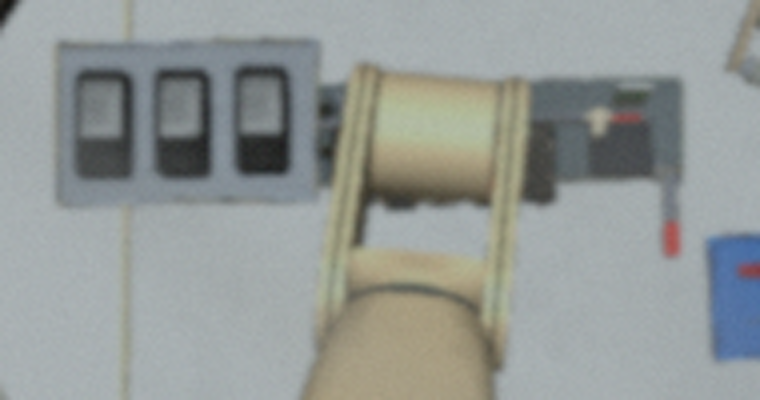

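View pics/side16.png

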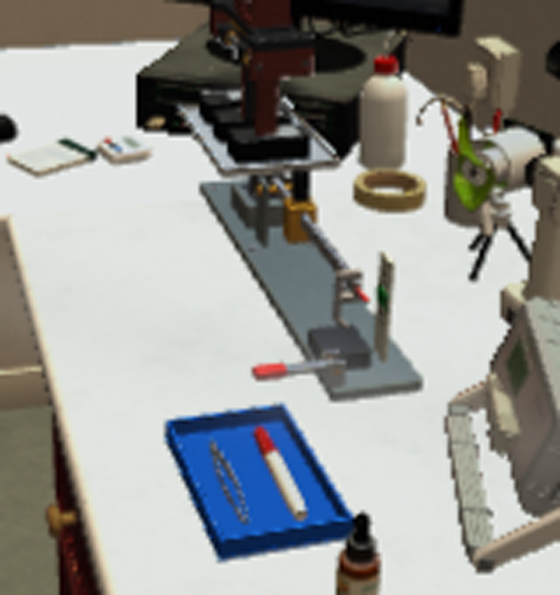

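```bash
python3 -m handwheel '[[[0.01,-0.002,0.008],[-32,-7,0],0.5],[[0.01,-0.002,0.006],[-36,-7,0],0.5],[[0,0,0],[-36,-8,0],0.5],[[0,0,0],[-36,-8,5],0.5],[[0,0,0],[-28,-6,10],0.5],[[0,0,0],[-15,-4,15],0.5],[[0,0,0],[-5,0,18],0.5],[[0,0,0],[0,0,18],0.5],[[0,0,0],[0,0,10],0.5],[[0,0,0],[0,0,0],0.5]]'
python3 -c "
from h import *
go(489,-246,36,90)"
```

```text
t: 45.3
ee_pos: [504.4, -221.1, 147.3]
orientation: [2.188, 2.247, 0.007]
ft_force: [-0.1, 0.5, 0.8]
width: 44.0
45.3 [ 504.4 -221.1  147.3] xaxis [-0.027  1.    -0.001] y [1.    0.027 0.007] z [ 0.007 -0.    -1.   ] w 44.0 F [-0.1  0.5  0.8] q [-0.44  0.43  1.86  0.    0.85 -2.04]
yaw 91.5 turn [0.007 0.001 0.027] shift after turn [-24.9 -15.4 111.3] shift now axes [-24.4 -16.9 111.2] dist 115.0
```

```bash
python3 -m handwheel '[[[0.004,0,0.015],[-7,-5,0],0.5],[[0.003,0,0.01],[-8,-5,6],0.5],[[0,0,0],[-6,-3,14],0.5],[[0,0,0],[-2,-2,16],0.5],[[0,0,0],[0,0,16],0.5],[[0,0,0],[0,0,12],0.5],[[0,0,0],[0,0,8],0.5],[[0,0,0],[0,0,4],0.5],[[0,0,0],[0,0,0],0.5],[[0,0,0],[0,0,0],0.5]]'
python3 -c "
from h import *
go(489,-246,36,90)"
```

```text
t: 46.13
ee_pos: [493.6, -247.2, 73.8]
orientation: [2.21, 2.219, 0.002]
ft_force: [0.9, -0.5, 0.5]
width: 44.1
46.1333 [ 493.6 -247.2   73.8] xaxis [-0.004  1.    -0.006] y [1.    0.004 0.008] z [ 0.008 -0.006 -1.   ] w 44.1 F [ 0.9 -0.5  0.5] q [-0.48  0.55  1.89 -0.    0.7  -2.06]
yaw 90.2 turn [0.008 0.006 0.004] shift after turn [ 1.2 -4.6 37.8] shift now axes [ 1.4 -4.9 37.8] dist 38.0
```

```bash
python3 -m handwheel '[[[0.004,0.003,0.003],[0,-2,5],0.5],[[0.004,0.003,0],[0,-2,8],0.5],[[0,0,0],[0,0,9],0.5],[[0,0,0],[0,0,7],0.5],[[0,0,0],[0,0,4],0.5],[[0,0,0],[0,0,2],0.5],[[0,0,0],[0,0,0],0.5],[[0,0,0],[0,0,0],0.5],[[0,0,0],[0,0,0],0.5],[[0,0,0],[0,0,0],0.5]]'
python3 -c "
from h import *
go(489,-246,36,90)
p=ctrl.get_image('side'); save(p,'s17.png',(305,195,385,255),8)
p=ctrl.get_image('top'); save(p,'t17.png',(335,170,405,225),8)"
```

```text
t: 46.97
ee_pos: [490.6, -247.8, 36.8]
orientation: [2.219, 2.221, 0.001]
ft_force: [0.1, 0.2, 0.8]
width: 43.5
46.9667 [ 490.6 -247.8   36.8] xaxis [-0.001  1.    -0.001] y [1.    0.001 0.002] z [ 0.002 -0.001 -1.   ] w 43.5 F [0.1 0.2 0.8] q [-0.49  0.61  1.89  0.    0.64 -2.06]
yaw 90.1 turn [0.002 0.001 0.001] shift after turn [ 1.8 -1.6  0.8] shift now axes [ 1.8 -1.6  0.8] dist 2.0
```

View pics/s17.png

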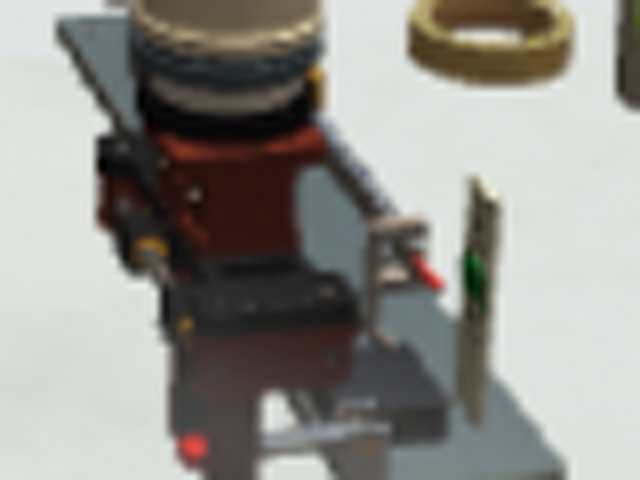

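```bash
python3 -m handwheel '[[[0,0,0],[0,0,0],0],[[0,0,0],[0,0,0],0],[[0,0,0],[0,0,0],0],[[0,0,0],[0,0,0],0],[[0,0,0],[0,0,0],0],[[0,0,0],[0,0,0],0],[[0,0,0],[0.3,0.3,-4],0],[[0,0,0],[0,0.7,-6.8],0],[[0,0,0],[0,1.3,-6.7],0],[[0,0,0],[0,2,-6.5],0]]'
python3 -c "
from h import *
go(498,-246,68,90)"
```

```text
t: 47.9
ee_pos: [495.1, -247.7, 61.8]
orientation: [2.218, 2.222, 0.0]
ft_force: [2.5, -1.2, -5.4]
width: 15.7
47.9 [ 495.1 -247.7   61.8] xaxis [-0.002  1.    -0.001] y [1.    0.002 0.002] z [ 0.002 -0.001 -1.   ] w 15.7 F [ 2.5 -1.2 -5.4] q [-0.49  0.57  1.88 -0.    0.69 -2.06]
yaw 90.1 turn [0.002 0.001 0.002] shift after turn [ 1.7  2.9 -6.2] shift now axes [ 1.7  2.9 -6.2] dist 7.0
```

```bash
python3 -m handwheel '[[[0,0,0],[0,3,-6.1],0],[[0,0,0],[0,3.6,-5.8],0],[[0,0,0],[0,4.1,-5.4],0],[[0,0,0],[0,4.6,-5],0],[[0,0,0],[0,5.1,-4.5],0],[[0,0,0],[0,5.5,-4],0],[[0,0,0],[0,5.8,-3.4],0],[[0,0,0],[0,6.2,-2.7],0],[[0,0,0],[0,0,0],0],[[0,0,0],[0,0,0],0]]'
python3 -c "
from h import *
o=st(); x,_,z=o['ee_pos']; print(np.arctan2(z-36,558-x),np.hypot(z-36,558-x))
p=ctrl.get_image('side'); save(p,'s18.png',(305,185,385,245),8)"
```

```text
t: 48.73
ee_pos: [535.4, -247.4, 103.9]
orientation: [-2.218, -2.224, 0.004]
ft_force: [-1.8, -2.9, -4.0]
width: 15.6
48.7333 [ 535.4 -247.4  103.9] xaxis [-0.003  1.    -0.001] y [ 1.     0.003 -0.002] z [-0.002 -0.001 -1.   ] w 15.6 F [-1.8 -2.9 -4. ] q [-0.45  0.54  1.78 -0.    0.82 -2.02]
1.249235386764655 71.60600088265389
```

View pics/s18.png

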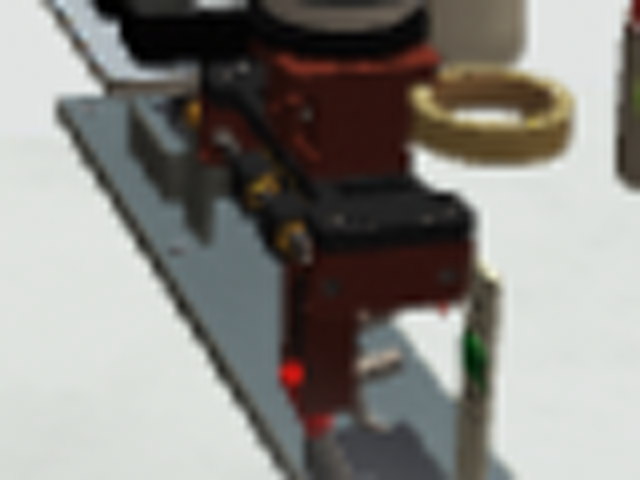

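```bash
python3 -m handwheel '[[[0,0,0],[0,6.2,-0.5],0],[[0,0,0],[0,6.6,0],0],[[0,0,0],[0,6.8,0],0],[[0,0,0],[0,6.8,0.5],0],[[0,0,0],[0,6.6,1],0],[[0,0,0],[0,6.4,1.5],0],[[0,0,0],[0,4,1.5],0],[[0,0,0],[0,0,0],0],[[0,0,0],[0,0,0],0],[[0,0,0],[0,0,0],0]]'
python3 -c "
from h import *
o=st(); x,_,z=o['ee_pos']; print(np.arctan2(z-36,558-x),np.hypot(z-36,558-x))
p=ctrl.get_image('side'); save(p,'s19.png',(305,185,385,245),8)"
```

```text
t: 49.62
ee_pos: [575.6, -247.2, 106.8]
orientation: [-2.215, -2.217, 0.011]
ft_force: [-1.6, -2.4, 1.8]
width: 14.9
49.6167 [ 575.6 -247.2  106.8] xaxis [-0.001  1.     0.001] y [ 1.     0.001 -0.011] z [-0.011  0.001 -1.   ] w 14.9 F [-1.6 -2.4  1.8] q [-0.42  0.58  1.69 -0.    0.87 -1.99]
1.8144616037500325 72.98331366952894
```

View pics/s19.png

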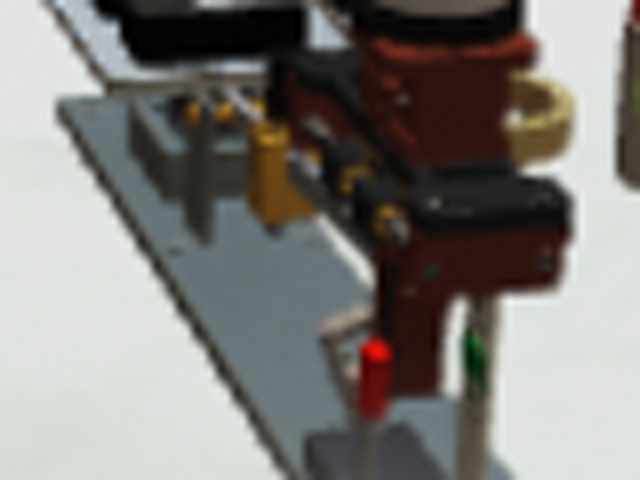

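```bash
python3 -m handwheel '[[[0,0,0],[0,4,2],0],[[0,0,0],[0,5,3],0],[[0,0,0],[0,4,3],0],[[0,0,0],[0,0,0],0.45],[[0,0,0],[0,0,0],0.45],[[0,0,0],[0,0,0],0.45],[[0,0,0],[0,0,0],0.45],[[0,0,0],[0,0,0],0.45],[[0,0,0],[0,0,0],0.45],[[0,0,0],[0,0,0],0.45]]'
python3 -c "
from h import *
o=st(); x,_,z=o['ee_pos']; print(np.arctan2(z-36,558-x),np.hypot(z-36,558-x))
p=ctrl.get_image('side'); save(p,'s20.png',(305,185,385,245),8)"
```

```text
t: 50.5
ee_pos: [593.7, -246.6, 103.7]
orientation: [2.223, 2.218, 0.003]
ft_force: [0.5, 0.2, 0.3]
width: 39.5
50.5 [ 593.7 -246.6  103.7] xaxis [0.002 1.    0.001] y [ 1.    -0.002  0.002] z [ 0.002  0.001 -1.   ] w 39.5 F [0.5 0.2 0.3] q [-0.41  0.6   1.66  0.    0.87 -1.98]
2.0558700147455933 76.47744582541173
```

View pics/s20.png

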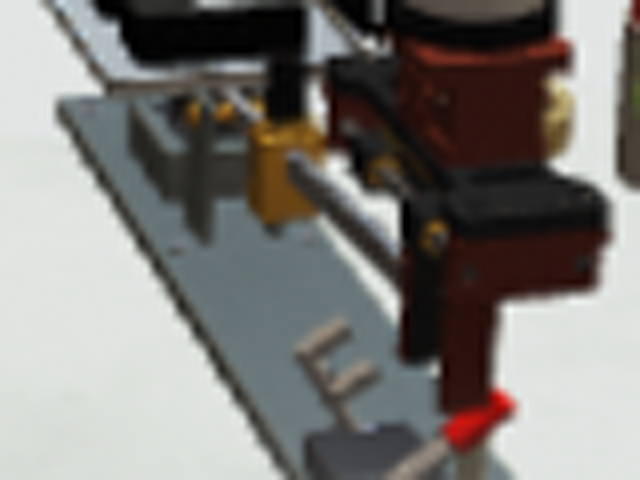

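The lever has fallen right over at about (480,420) in the crop and the hook has swung off. The beam is free with its poise end up. Retreat upward and look at the poise.

```bash
python3 -m handwheel '[[[0,0,0],[0,0,-8],0.5],[[0,0,0],[0,0,-15],0.5],[[0,0,0],[0,0,-20],0.5],[[0,0,0],[0,0,-25],0.5],[[0,0,0],[0,-10,-25],0.5],[[0,0,0],[0,-20,-10],0.5],[[0,0,0],[0,-30,0],0.5],[[0,0,0],[0,-30,0],0.5],[[0,0,0],[0,-20,0],0.5],[[0,0,0],[0,-10,0],0.5]]'
python3 - <<'E'
from h import *
o=st()
p=ctrl.get_image("top"); save(p,"t21.png",(255,150,385,220),6)
s=ctrl.get_image("side"); save(s,"s21.png",(300,165,400,255),6)
for im in(p,s):
  for q in ["poise_knob","lever_grip"]:
    print(q,[(w(im,d["position"]).round(0).tolist(),round(d["score"],2)) for d in ctrl.spot_point(im,q)])
E
```

```text
t: 51.38
ee_pos: [471.5, -246.6, 215.9]
orientation: [2.218, 2.218, 0.005]
ft_force: [0.4, 0.2, 0.3]
width: 43.5
51.3833 [ 471.5 -246.6  215.9] xaxis [ 0.     1.    -0.002] y [ 1.    -0.     0.006] z [ 0.006 -0.002 -1.   ] w 43.5 F [0.4 0.2 0.3] q [-0.51  0.3   1.85  0.    0.98 -2.08]
poise_knob [([601.0, 13.0, 131.0], 0.52)]
lever_grip [([618.0, -246.0, 79.0], 0.41)]
poise_knob [([603.0, 13.0, 130.0], 0.68), ([467.0, -569.0, -0.0], 0.36)]
lever_grip [([609.0, -246.0, 79.0], 0.39)]
```

View pics/t21.png

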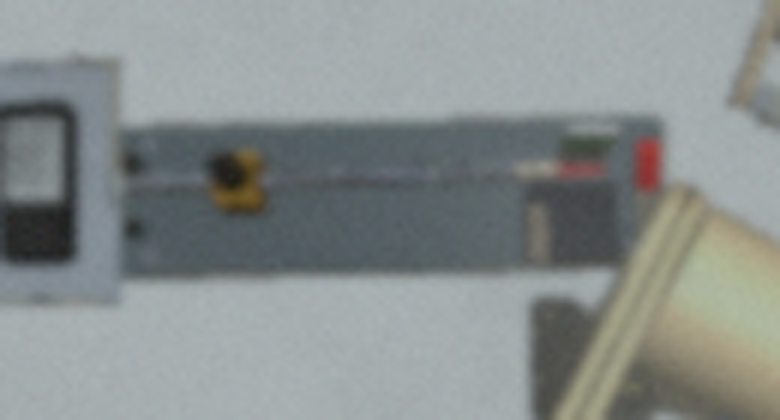

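View pics/s21.png

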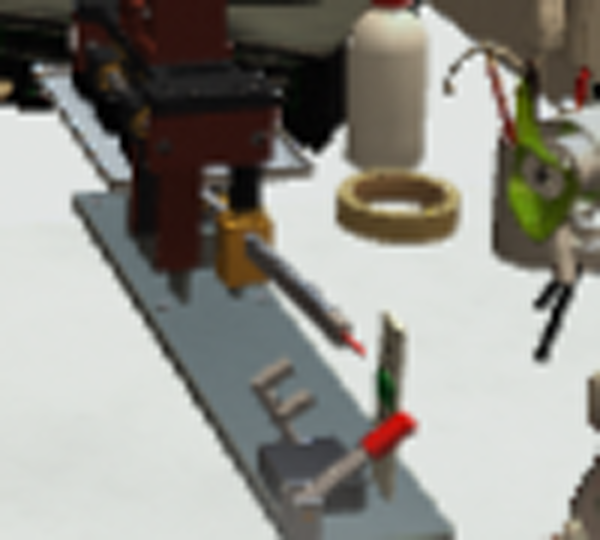

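```bash
python3 -m handwheel '[[[0,0,0],[10,5,0],0.45],[[0,0,0],[22,11,0],0.45],[[0,0,0],[34,17,0],0.45],[[0,0,0],[36,18,0],0.45],[[0,0,0],[36,18,0],0.45],[[0,0,0],[36,18,0],0.45],[[0,0,0],[34,17,0],0.45],[[0,0,0],[22,11,0],0.45],[[0,0,0],[8,4,0],0.45],[[0,0,0],[0,0,0],0.45]]'
python3 -c "
from h import *
go(602,13,142,90)"
```

```text
t: 52.52
ee_pos: [607.5, 8.7, 212.5]
orientation: [2.216, 2.218, 0.009]
ft_force: [-0.6, -0.1, 0.6]
width: 39.8
52.5167 [607.5   8.7 212.5] xaxis [-0.001  1.    -0.   ] y [1.    0.001 0.008] z [ 0.008 -0.    -1.   ] w 39.8 F [-0.6 -0.1  0.6] q [-0.01  0.41  1.69 -0.    1.03 -1.58]
yaw 90.1 turn [0.008 0.    0.001] shift after turn [ 4.3 -5.5 70.5] shift now axes [ 4.3 -6.1 70.5] dist 71.0
```

```bash
python3 -m handwheel '[[[0.004,0,0],[2,-3,5],0.45],[[0.004,0,0],[2,-2,9],0.45],[[0,0,0],[0,0,12],0.45],[[0,0,0],[0,0,13],0.45],[[0,0,0],[0,0,12],0.45],[[0,0,0],[0,0,8],0.45],[[0,0,0],[0,0,4],0.45],[[0,0,0],[0,0,0],0.45],[[0,0,0],[0,0,0],0.45],[[0,0,0],[0,0,0],0.45]]'
python3 -c "
from h import *
go(602,13,142,90)
s=ctrl.get_image('side'); save(s,'s22.png',(310,165,390,235),8)"
```

```text
t: 53.35
ee_pos: [596.8, 5.9, 140.1]
orientation: [-2.226, -2.21, 0.011]
ft_force: [-0.0, -0.1, 0.6]
width: 39.3
53.35 [596.8   5.9 140.1] xaxis [ 0.007  1.    -0.002] y [ 1.    -0.007 -0.008] z [-0.008 -0.001 -1.   ] w 39.3 F [-0.  -0.1  0.6] q [-0.01  0.5   1.75 -0.    0.9  -1.57]
yaw 89.6 turn [-0.008  0.002 -0.007] shift after turn [ 7.1  5.2 -1.9] shift now axes [ 7.2  5.2 -1.9] dist 9.0
```

View pics/s22.png

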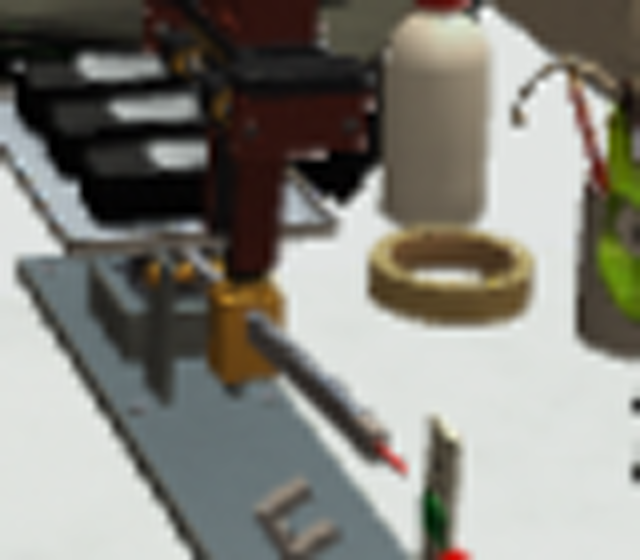

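```bash
python3 -m handwheel '[[[-0.004,0,-0.005],[-3,2,-1],0.45],[[-0.004,0,0],[-6,2,-1],0.45],[[0,0,0],[-10,0,-1],0.45],[[0,0,0],[-13,0,-1.2],0.45],[[0,0,0],[-14,0,-1.2],0.45],[[0,0,0],[-14,0,-1.2],0.45],[[0,0,0],[-12,0,-1],0.45],[[0,0,0],[-9,0,-1],0.45],[[0,0,0],[-6,0,0],0.45],[[0,0,0],[-3,0,0],0.45]]'
python3 -c "
from h import *
go(602,-94,142,90)
s=ctrl.get_image('side'); save(s,'s23.png',(310,165,390,235),8)"
```

```text
t: 54.23
ee_pos: [601.5, -92.5, 152.1]
orientation: [2.221, 2.219, 0.004]
ft_force: [-0.6, 1.2, -1.1]
width: 39.5
54.2333 [601.5 -92.5 152.1] xaxis [ 0.001  1.    -0.   ] y [ 1.    -0.001  0.004] z [ 0.004 -0.    -1.   ] w 39.5 F [-0.6  1.2 -1.1] q [-0.17  0.49  1.72  0.    0.92 -1.74]
yaw 89.9 turn [ 0.004  0.    -0.001] shift after turn [-1.5  0.5 10.1] shift now axes [-1.5  0.4 10.1] dist 10.0
```

View pics/s23.png

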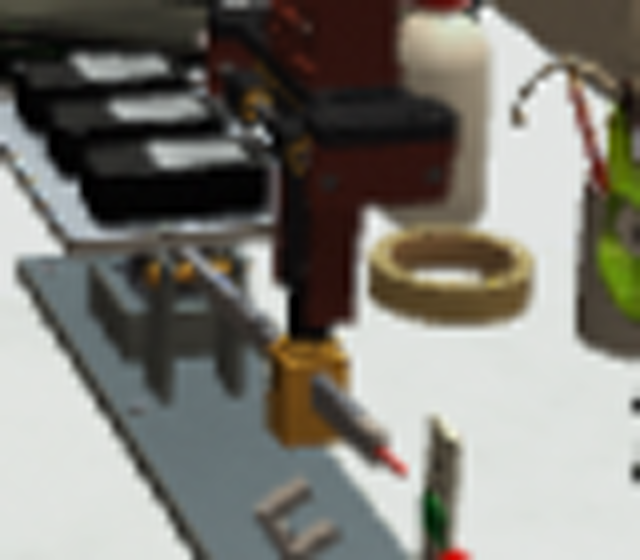

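```bash
python3 -m handwheel '[[[0,0,0],[-2,0,2],0.45],[[0,0,0],[-3,0,2],0.45],[[0,0,0],[-3,0,0],0.45],[[0,0,0],[-2,0,0],0.45],[[0,0,0],[0,0,0],0.45],[[0,0,0],[0,0,0],0.45],[[0,0,0],[0,0,0],0.45],[[0,0,0],[0,0,0],0.45],[[0,0,0],[0,0,0],0.45],[[0,0,0],[0,0,0],0.45]]'
python3 -c "
from h import *
st()
s=ctrl.get_image('side'); save(s,'s24.png',(320,175,390,235),8)"
```

```text
t: 55.12
ee_pos: [602.1, -102.7, 147.8]
orientation: [2.217, 2.22, 0.003]
ft_force: [-0.8, 0.4, 0.6]
width: 39.7
55.1167 [ 602.1 -102.7  147.8] xaxis [-0.001  1.    -0.001] y [1.    0.001 0.004] z [ 0.004 -0.001 -1.   ] w 39.7 F [-0.8  0.4  0.6] q [-0.19  0.5   1.72 -0.    0.91 -1.76]
```

View pics/s24.png

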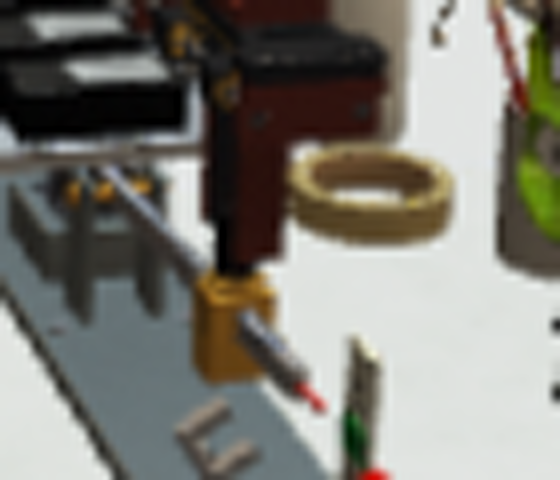

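```bash
python3 -m handwheel '[[[0,0,0],[-2,0,2],0.45],[[0,0,0],[-3,0,3],0.45],[[0,0,0],[-2.5,0,2],0.45],[[0,0,0],[-0.5,0,0],0.45],[[0,0,0],[0,0,0],0.45],[[0,0,0],[4,0,0],0.45],[[0,0,0],[4,0,0],0.45],[[0,0,0],[0,0,0],0.45],[[0,0,0],[0,0,0],0.45],[[0,0,0],[0,0,0],0.45]]'
python3 -m handwheel '[[[0,0,0],[0,0,0],0.45],[[0,0,0],[0,0,0],0.45],[[0,0,0],[0,0,0],0.45],[[0,0,0],[0,0,0],0.45],[[0,0,0],[0,0,0],0.45],[[0,0,0],[0,0,0],0.45],[[0,0,0],[0,0,0],0.45],[[0,0,0],[0,0,0],0.45],[[0,0,0],[0,0,0],0.45],[[0,0,0],[0,0,0],0.45]]'
python3 -c "
from h import *
st()
s=ctrl.get_image('side'); save(s,'s25.png',(320,175,390,235),8)
for t in(-.1,-.07,-.03,0,.03): print(t,px(s,[602,90-310,85-310*t]).round(1))"
```

```text
t: 56.0
ee_pos: [602.5, -102.7, 140.1]
orientation: [2.216, 2.22, 0.004]
ft_force: [-0.7, -0.4, -0.2]
width: 39.6
t: 56.83
ee_pos: [602.7, -103.0, 140.4]
orientation: [2.216, 2.219, 0.004]
ft_force: [-0.9, -0.1, -0.5]
width: 39.5
56.8333 [ 602.7 -103.   140.4] xaxis [-0.002  1.    -0.002] y [1.    0.002 0.006] z [ 0.006 -0.002 -1.   ] w 39.5 F [-0.9 -0.1 -0.5] q [-0.19  0.51  1.72 -0.    0.9  -1.76]
-0.1 [360.  223.6]
-0.07 [359.8 226. ]
-0.03 [359.6 229.1]
0 [359.4 231.4]
0.03 [359.3 233.7]
```

View pics/s25.png

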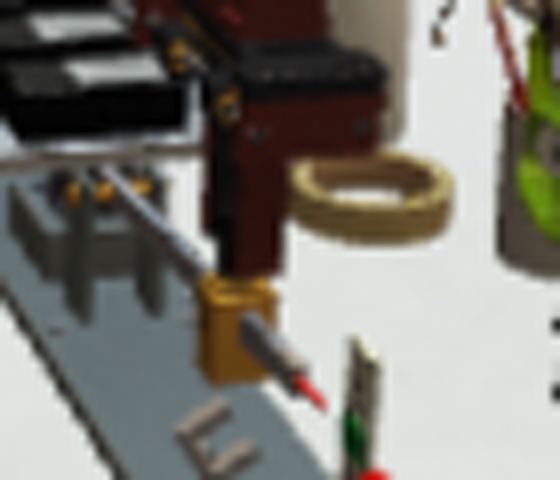

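```bash
cat >> h.py <<'E'
def tip(s):
    im=np.array(s["pixels"]).astype(float)[215:245,340:380]
    k=cv2.resize(im,None,fx=6,fy=6,interpolation=cv2.INTER_CUBIC)
    m=((k[:,:,0]>1.8*k[:,:,1])&(k[:,:,0]>110)).astype(np.uint8)
    n,l,st_,c=cv2.connectedComponentsWithStats(m)
    for i in range(1,n):
        if st_[i,4]>20:
            x0,y0,w0,h0,a=st_[i]; print("red blob px x",340+x0/6,340+(x0+w0)/6,"y",215+y0/6,215+(y0+h0)/6,"centre",(340+c[i][0]/6).round(2),(215+c[i][1]/6).round(2),a)
E
python3 -m handwheel '[[[0,0,0],[-4,0,0],0.45],[[0,0,0],[-4,0,0],0.45],[[0,0,0],[-4,0,0],0.45],[[0,0,0],[-3,0,0],0.45],[[0,0,0],[0,0,0],0.45],[[0,0,0],[0,0,0],0.45],[[0,0,0],[0,0,0],0.45],[[0,0,0],[0,0,0],0.45],[[0,0,0],[0,0,0],0.45],[[0,0,0],[0,0,0],0.45]]'
python3 -c "
from h import *
st()
s=ctrl.get_image('side'); tip(s); save(s,'s26.png',(320,175,390,235),8)"
```

```text
t: 57.72
ee_pos: [602.6, -119.0, 139.9]
orientation: [2.218, 2.22, 0.005]
ft_force: [-0.0, 1.1, -0.7]
width: 39.3
57.7167 [ 602.6 -119.   139.9] xaxis [-0.001  1.    -0.   ] y [1.    0.001 0.005] z [ 0.005 -0.    -1.   ] w 39.3 F [-0.   1.1 -0.7] q [-0.21  0.52  1.72  0.    0.9  -1.79]
red blob px x 357.0 360.1666666666667 y 222.83333333333334 226.16666666666666 centre 358.48 224.44 159
red blob px x 360.1666666666667 369.1666666666667 y 233.66666666666666 240.66666666666666 centre 364.59 237.06 1183
```

View pics/s26.png

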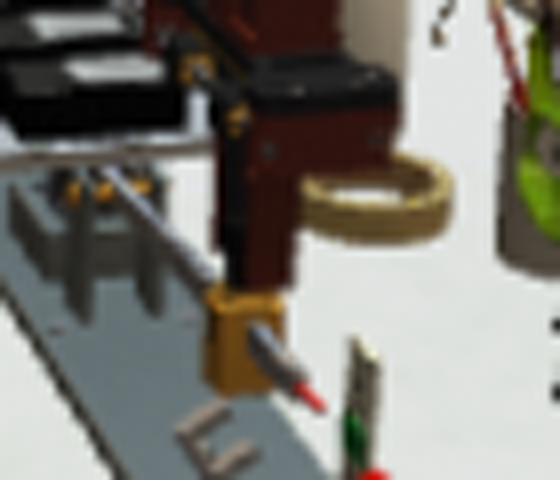

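Run:
```python
import cv2,numpy as np
for n,(x,y),s in(("s17",(305,195),8),("s21",(300,165),6),("s22",(310,165),8),("s23",(310,165),8),("s24",(320,175),8),("s25",(320,175),8),("s26",(320,175),8)):
    k=cv2.imread(f"pics/{n}.png")[:,:,::-1].astype(float)
    m=((k[:,:,0]>1.8*k[:,:,1])&(k[:,:,0]>110)).astype(np.uint8)
    N,l,st,c=cv2.connectedComponentsWithStats(m)
    for i in range(1,N):
        cx,cy=c[i]/s+[x,y]
        if st[i,4]>60 and 354<cx<363 and 215<cy<235: print(n,cx.round(2),cy.round(2),"bottom",(st[i,1]+st[i,3])/s+y)
```

```text
s17 358.4 229.3 bottom 231.125
s21 358.71 222.13 bottom 223.66666666666666
s22 358.74 222.14 bottom 223.625
s23 358.61 222.39 bottom 223.875
s24 358.65 224.47 bottom 226.0
s25 358.47 223.69 bottom 225.625
s26 358.49 224.45 bottom 226.125
```

```bash
python3 -m handwheel '[[[0,0,0],[3,0,0],0.45],[[0,0,0],[4,0,0],0.45],[[0,0,0],[1,0,0],0.45],[[0,0,0],[0,0,0],0.45],[[0,0,0],[0,0,0],0.45],[[0,0,0],[0,0,0],0.45],[[0,0,0],[0,0,0],0.45],[[0,0,0],[0,0,0],0.45],[[0,0,0],[0,0,0],0.45],[[0,0,0],[0,0,0],0.45]]'
python3 -m handwheel '[[[0,0,0],[0,0,0],0.45],[[0,0,0],[0,0,0],0.45],[[0,0,0],[0,0,0],0.45],[[0,0,0],[0,0,0],0.45],[[0,0,0],[0,0,0],0.45],[[0,0,0],[0,0,0],0.45],[[0,0,0],[0,0,0],0.45],[[0,0,0],[0,0,0],0.45],[[0,0,0],[0,0,0],0.45],[[0,0,0],[0,0,0],0.45]]'
python3 -c "
from h import *
st()
s=ctrl.get_image('side'); tip(s); save(s,'s27.png',(320,175,390,235),8)
p=ctrl.get_image('top'); save(p,'t27.png',(255,150,385,220),6)"
```

```text
t: 58.6
ee_pos: [602.7, -110.6, 140.4]
orientation: [2.216, 2.22, 0.004]
ft_force: [0.7, -0.3, -0.3]
width: 39.6
t: 59.43
ee_pos: [602.6, -110.8, 140.4]
orientation: [2.216, 2.219, 0.004]
ft_force: [-0.9, -0.3, -0.5]
width: 39.8
59.4333 [ 602.6 -110.8  140.4] xaxis [-0.001  1.    -0.002] y [1.    0.001 0.006] z [ 0.006 -0.002 -1.   ] w 39.8 F [-0.9 -0.3 -0.5] q [-0.2   0.52  1.72 -0.    0.9  -1.77]
red blob px x 356.5 360.1666666666667 y 227.66666666666666 232.16666666666666 centre 358.2 230.04 208
red blob px x 360.3333333333333 369.1666666666667 y 233.66666666666666 240.66666666666666 centre 364.6 237.05 1179
```

View pics/s27.png

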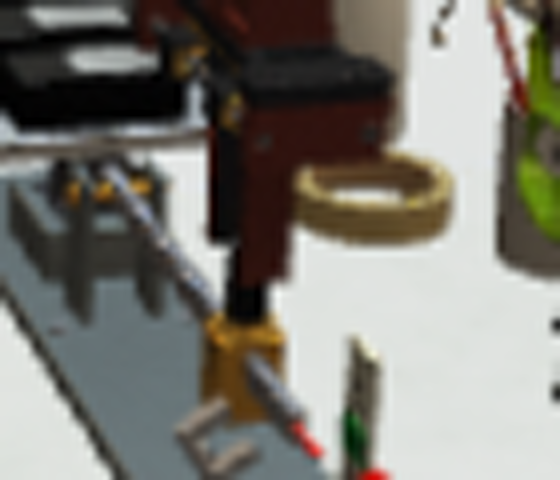

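The tip's y is now 230.0 px against 229.3 when latched, about +0.01 rad. Retreat straight up and check again.

```bash
python3 -m handwheel '[[[0,0,0],[0,0,-4],0.45],[[0,0,0],[0,0,-8],0.45],[[0,0,0],[0,0,-12],0.45],[[0,0,0],[0,0,-15],0.45],[[0,0,0],[0,0,-15],0.45],[[0,0,0],[0,-10,-10],0.45],[[0,0,0],[0,-25,-5],0.45],[[0,0,0],[0,-35,0],0.45],[[0,0,0],[0,-35,0],0.45],[[0,0,0],[0,-30,0],0.45]]'
python3 -m handwheel '[[[0,0,0],[0,-20,0],0.45],[[0,0,0],[0,-8,0],0.45],[[0,0,0],[0,0,0],0.45],[[0,0,0],[0,0,0],0.45],[[0,0,0],[0,0,0],0.45],[[0,0,0],[0,0,0],0.45],[[0,0,0],[0,0,0],0.45],[[0,0,0],[0,0,0],0.45],[[0,0,0],[0,0,0],0.45],[[0,0,0],[0,0,0],0.45]]'
python3 -m handwheel '[[[0,0,0],[0,0,0],0.45],[[0,0,0],[0,0,0],0.45],[[0,0,0],[0,0,0],0.45],[[0,0,0],[0,0,0],0.45],[[0,0,0],[0,0,0],0.45],[[0,0,0],[0,0,0],0.45],[[0,0,0],[0,0,0],0.45],[[0,0,0],[0,0,0],0.45],[[0,0,0],[0,0,0],0.45],[[0,0,0],[0,0,0],0.45]]'
python3 -c "
from h import *
st()
s=ctrl.get_image('side'); tip(s); save(s,'s28.png',(275,165,385,305),4)
p=ctrl.get_image('top'); save(p,'t28.png',(190,150,390,250),4)
for im in(p,s):
  for q in ['poise_knob','pan_floor','lever_grip','brick_0_mid']:
    print(q,[(w(im,d['position']).round(0).tolist(),round(d['score'],2)) for d in ctrl.spot_point(im,q)])"
```

```text
t: 60.37
ee_pos: [470.8, -111.5, 220.6]
orientation: [2.206, 2.214, 0.015]
ft_force: [-0.2, -0.1, -0.0]
width: 39.3
t: 61.2
ee_pos: [443.7, -112.1, 225.4]
orientation: [2.202, 2.209, 0.021]
ft_force: [0.3, -0.0, -0.6]
width: 39.7
t: 62.03
ee_pos: [443.6, -112.0, 224.9]
orientation: [2.202, 2.21, 0.02]
ft_force: [-0.6, -0.4, 0.4]
width: 39.6
62.0333 [ 443.6 -112.   224.9] xaxis [-0.003  1.    -0.006] y [1.    0.004 0.025] z [ 0.025 -0.006 -1.   ] w 39.6 F [-0.6 -0.4  0.4] q [-0.27  0.17  2.01  0.    0.94 -1.85]
red blob px x 356.5 360.1666666666667 y 227.66666666666666 232.16666666666666 centre 358.21 230.05 205
red blob px x 360.3333333333333 369.1666666666667 y 233.66666666666666 240.83333333333334 centre 364.59 237.07 1184
poise_knob [([601.0, -111.0, 122.0], 0.57)]
pan_floor [([603.0, 199.0, 114.0], 0.75), ([418.0, -377.0, 6.0], 0.21)]
lever_grip [([367.0, 453.0, 2.0], 0.68)]
brick_0_mid [([601.0, 132.0, 138.0], 0.89)]
poise_knob [([602.0, -117.0, 125.0], 0.73), ([597.0, 205.0, 129.0], 0.69), ([614.0, -247.0, 76.0], 0.3)]
pan_floor [([601.0, 200.0, 113.0], 0.49)]
lever_grip [([610.0, -248.0, 81.0], 0.41)]
brick_0_mid [([594.0, 129.0, 127.0], 0.6)]
```

View pics/s28.png

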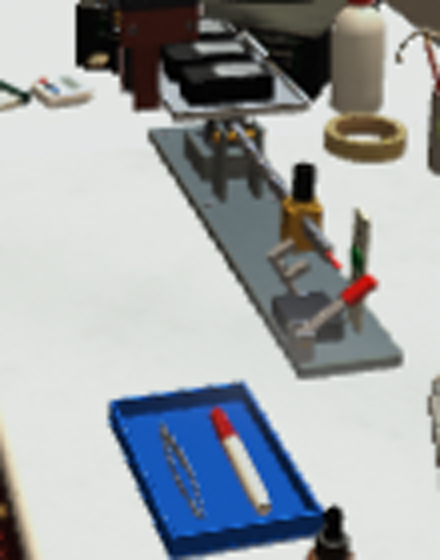

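View pics/t28.png

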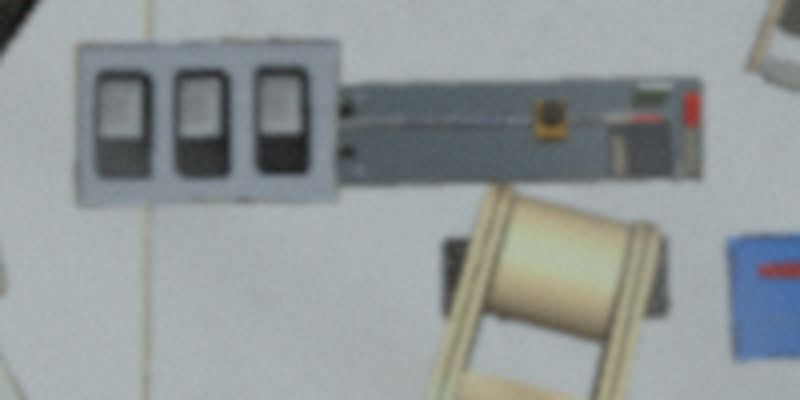

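```bash
python3 -c "
from h import *
print(ctrl.close_job())"
```

```text
the job is handed in; nothing more can be done
None
```

I've handed the job in, at about 62 s of the 210 s allowed. The interface gives no verdict, so the results below are from my own checks.

- **Clearing and loading:** With the latch closed, I moved the pen and the tweezers into the blue tray and laid all three bricks on the pan. The leftmost brick was knocked aside partway through. I measured its position again before picking it up.
- **Latch:** I lifted the lever over centre and it fell fully back. From the pictures it lies at about 2.5 rad, with the hook swung clear of the beam.
- **Weighing:** I slid the poise outward to about 0.13 m, then backed the gripper off. The pointer read the same in two pictures 2.6 s apart, before and after the gripper withdrew, so the beam is at rest.

**Last checks:**
- **Beam:** The tilt is between +0.002 and +0.010 rad, depending on whether I compare the pointer with its latched position or with the upper stop. Both are well inside the ±0.03 band.
- **Bricks and tray:** The bricks lie on the pan, and the pen and tweezers are in the tray.
- **Robot:** The gripper is touching nothing.
- **Bystanders:** I saw no contact with any of them. I didn't measure how far they had moved. The detector's fixes for the timer and note pad, taken earlier when the arm partly hid them, were unreliable.

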